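# Load the well-plate tray into the imaging station

### The arm

A 6-joint arm with a two-finger parallel gripper is mounted at the origin on the work surface. World frame = base frame: x ahead of the robot, y to its left, z up, the work surface at z = 0. Lengths are in mm, angles in rad, forces in N, time in s.
With the tool pointing down it reaches from about 275 to 825 mm from the base axis. Payload 5.2 kg.
Tool frame: the origin (TCP) lies at the very end of the fingers, on their centre line; the grasp point (between the pads) lies 19 mm behind it; z points along the fingers, x is the direction in which the jaws open and shut, and the axes are right-handed (so a half turn about z gives the same grasp; the last joint's range is limited). The gripper opens to 93 mm and grips with 3 to 60 N. Pads are 15 mm wide; open, the fingers measure 128 mm over their backs; the gripper's body (75 mm by 188 mm) begins 65 mm behind the grasp point.
Start: joints at [0.967, 0.259, 1.535, -0, 1.348, -0.203], TCP at [214.564, 506.426, 218.653] pointing down, gripper open.
Joint ranges: [-3.14, 3.14], [-0.91, 2.08], [0.19, 2.58], [-1.22, 4.36], [0.22, 2.71], [-3.12, 3.12]. Speed limits (rad/s): [2.57, 2.57, 3.14, 3.14, 3.14, 3.14].

### API

Orientations are given as a unit quaternion [w, x, y, z].
In Python, from rig import robot gives the robot as it stands.
- The arm moves only by the tool play_rows, never from a script. Its argument "series" is text: rows parted by semicolons, each of 7 numbers parted by spaces: the finger opening in m, from 0 to 0.093, then the shift along the tool's x, y, z in m, then the turn, a rotation vector about the tool's x, y, z in rad. A call has 1 to 5 rows; each row is the pose to reach, as a shift and turn from the pose measured when the call began, along the tool's axes at that moment; what a row does not reach only later rows make up. A row lasts 1/12 s, in which the tool goes at most 41.7 mm and 7.16 degrees, less where a joint would pass 70% of its speed; a pose out of reach is approached as far as the arm can. A call with a gripper value outside its range is refused whole. The fingers move at their own pace and stop on an object; the grip force is fixed at half the most. Time passes only in rows, so rows that repeat a pose let the fingers close. It gives the time, the measured TCP pose, the force and the opening at its end, in the units of the state.
- robot.state(): the state, without advancing time (a new reading comes with each control period).
- robot.snapshot(name): name is "scene" or "top" or "wrist"; returns the picture (400x640x3 uint8, red, green, blue); there is no depth.
- robot.camera_params(name): a dict with "intrinsics" (3x3 intrinsics, pixels), "cam_to_world" (4x4, takes a point from camera to world coordinates). Camera axes: x right, y down, z forward; pixel columns grow to the right and rows downward; lengths in mm; the calibration is good to about 2 mm. A picture is of the moment at which its call begins: read the wrist's pose just before it. camera_params takes no time and is no camera call; for the wrist camera it gives the pose at the moment of the call.
- robot.job_done(): hands the job in, once; it reports no verdict.
The state is a dict: "time": time; "q": joint angles; "qd": joint speeds; "tau": joint torques, N m; "position": TCP position; "orientation": TCP orientation; "force": force on the tool from outside, world axes, zero at the start; "torque": the same for the moment, N m; "opening": finger opening in mm.
Only numpy, scipy, OpenCV 4.12 (cv2) and the standard library are available. Lean on these libraries where they do the work, as an engineer would, in place of code of your own. Each camera call takes 0.05 s, during which the arm holds its last target.

### The job

Slide the metal tray with its well plate into the bay under the imaging station, feeling your way along the bay's side walls without forcing it, until it is fully home: it pushes the ejector back and comes up against the firm stop. Then let go of it and press the green start button all the way down. Keep the plate seated in the tray, and leave the other things on the bench where they are.

Things in the scene. Friction and masses are not known exactly. Their poses are not given: they have to be found in the camera images.
- tray: Sizes in mm. Loose aluminium tray flat on the bench, 0.21 to 0.42 kg empty. Nest 138 long (x) by 96 wide (y), floor 5 thick, rim 14 high. A tongue 40 wide, 5 thick runs back from x = -69 to -142 and bears an upright green tab. Origin: centre of the nest's underside; +x from the tab to the nose, which enters the bay first; z up. It may be dragged flat over the bench by the tab.
- tray_tab (a point): Middle of the tray's upright green grip tab, at (-120, 0, 30) in the tray's frame. The tab is 36 long (tray x), 12 thick (tray y) and its top is 47 above the bench; it is free on both sides and stays outside the station when the tray is home.
- tray_nose (a point): Middle of the tray's front (nose) edge, at (69, 0, 2.5) in the tray's frame.
- plate: Clear 24-well plate, 127.6 x 85.4 x 20, loose in the tray's nest with about 1 play on each side, about 80 g; origin at the centre of its underside, which rests 5 above the tray's underside; x along the tray's x. It rides into the bay in the tray.
- station: Sizes in mm. Imaging station fixed to the bench: white housing 220 deep (x), 184 wide (y), 58 high, open in front under a green stripe. Origin: on the bench, middle of the mouth (front face); +x points into the bay. Roof underside 42 up; no bay floor, the tray slides on the bench. Tray home: its origin at x = 77, give or take 9, its tab outside. Over 20 N between tray and station is forcing it.
- bay (a point): Middle of the mouth, 20 mm above the bench, axes as the station's. Behind it, unseen, a cradle: two parallel walls 99 apart (1.5 play each side of the tray) start 36 inside the mouth, before them straight lead-ins flare to 127 at 8 inside. It lies up to 8 to either side (y) of this point and its depth is off by up to 9 either way (x); it is parallel to the station and fixed in use.
- lens (a point): Underside of the lens head's black cylinder (70 mm across), 140 mm above the bench, at x = 112 in the station's frame; the head reaches up to 255 and a black column (x 180 to 216, 70 wide) carries it, up to 258.
- ejector (a joint): Green ejector bar at the back of the cradle, in m: 0 = forward (start), 0.012 = pushed back to the firm stop. The tray's nose meets it 12 mm before home and pushes it along the station's +x. Steady friction of 4 N, no spring, stays where left: this first resistance (plus 1 to 4 N of tray friction, more if pressed down) is not yet the end. The firm stop after it is rigid.
- start_top (a point): Centre of the top of the round green start button (radius 16 mm), which is pressed straight down in its small round white pod (48 mm across, fixed); 22 mm above the bench; full travel 6 mm, 5 N at the bottom, springs back.
- start (a joint): Start button travel in metres: 0 = up, 0.006 = fully down.
- amber_bottle: Bystander: amber glass bottle, 60 across, 130 high; origin at the centre of its underside.
- spare_plate: Bystander: a second 24-well plate lying straight on the bench, 127.6 x 85.4 x 20; origin at the centre of its underside. Leave it.
- vial_rack: Bystander: white rack of capped vials, 70 x 160, 75 high; origin at the centre of its underside.
- dish: Bystander: covered round culture dish, 93 across, 15 high; origin at the centre of its underside.
- tip_box: Bystander: blue box of pipette tips with a clear lid, 102 x 77, 56 high; origin at the centre of its underside.
Mind the look-alikes: they are no part of the job. What is shaped like the tray but pink is not meant.

How it is judged (in metres and radians):
On the way, in this order (a step that is already met when the one before it is completed fails the run):
1. the tray's nose has entered the bay's mouth (x of tray_nose in the frame of station above 0.03 m and y of tray_nose in the frame of station between -0.03 and 0.03 m and height (world z) of tray below 0.01 m), for 0.1 s.
2. the tray is home: ejector pushed back to its stop (within 2 mm), tray flat and in line in the bay (value of joint ejector above 0.01 m and x of tray in the frame of station above 0.063 m and y of tray in the frame of station between -0.013 and 0.013 m and angle between the x axis of tray and the x axis of station, either way round below 0.05 rad and height (world z) of tray below 0.004 m), for 0.2 s.
3. the start button is pressed down by at least 4.5 mm with the tray home and let go (all of step 2 and value of joint start above 0.0045 m and contact force between the fingers and tray below 0.1 N).
At the end, for the whole second after the job is handed in: The tray lies flat and still in the bay, in line (0.05 rad, 13 mm sideways, origin over 63 mm inside the mouth), the ejector pushed back at least 10 of its 12 mm; the plate is seated in it (3 mm in height); the start button has sprung back up (all of step 2 and value of joint start below 0.0015 m and linear speed of tray below 0.01 m/s and z of plate in the frame of tray between 0.002 and 0.008 m); the robot touches nothing.
It fails at once if the tray is forced against the station (more than 20 N) (contact force between tray and station above 20 N).
It fails at once if the plate leaves its nest in the tray (z of plate in the frame of tray above 0.015 m or angle between plate's own z axis and vertical above 0.35 rad).
It fails at once if a bystander is moved by more than 20 mm (distance of any of amber_bottle, spare_plate, vial_rack, dish, tip_box from where it was at the start of the episode above 0.02 m).
It also fails if it takes over 72 s, if anything falls off the work surface, if the arm or the gripper's body presses on something with over 40 N, if the wrist force passes 120 N, or if a joint passes its speed limit or range.

## Working session

There is one attempt and no reset: what is moved stays moved. The work goes in short steps, Python scripts to look and compute and a tool call to move; the robot and the scene stay as the last step left them, time stands still between calls to the robot, and variables do not carry over. Pictures are saved under pics/ and viewed, and the job is handed in when it is done.

Besides the shell and the picture viewer there is one more tool, called after "Emit:" as a command line: name --argument value ..., lists and objects as JSON in quotes. play_rows: Moves the arm, as the interface text tells. Its arguments: {"type":"object","properties":{"series":{"type":"string"}},"required":["series"]}

```bash
ls; mkdir -p pics; python3 - <<'E'
from rig import robot
import cv2
s=robot.state();print(s)
for n in("scene","top","wrist"):
    p=robot.camera_params(n);print(n,p)
    cv2.imwrite(f"pics/{n}0.png",cv2.cvtColor(robot.snapshot(n),cv2.COLOR_RGB2BGR))
E
```

```text
pics
{'time': 0.0, 'q': array([ 9.67213433e-01,  2.59320839e-01,  1.53607758e+00, -4.15551521e-05,
        1.34799560e+00, -2.02770659e-01]), 'qd': array([-0.00056874, -0.0006808 ,  0.00016807,  0.00087589,  0.00091134,
       -0.00122424]), 'tau': array([ 9.74139548e-04, -4.37318730e+01, -2.83999246e+01,  7.20468233e-02,
        4.16044041e-02, -1.48058011e-04]), 'position': array([214.25128762, 505.9581258 , 217.83184487]), 'orientation': array([ 3.54736837e-04,  8.33713594e-01,  5.52196370e-01, -8.28131649e-04]), 'force': array([-0.90682343,  0.57438947, -0.34004031]), 'torque': array([ 0.01554436, -0.0090867 , -0.01828883]), 'opening': 93.20389602734515}
scene {'intrinsics': array([[369.38021131,   0.        , 320.13593924],
       [  0.        , 369.38021131, 193.61617875],
       [  0.        ,   0.        ,   1.        ]]), 'cam_to_world': array([[-5.25222085e-01,  6.34866357e-01, -5.66644924e-01,
         1.10064115e+03],
       [ 8.50855540e-01,  3.81104267e-01, -3.61668893e-01,
         3.49815002e+02],
       [-1.36606142e-02, -6.72089463e-01, -7.40343935e-01,
         8.9
[... 466 characters left out ...]
  [ 3.01787187e-03, -1.23737385e-01, -9.92310411e-01,
         1.16766871e+03],
       [ 0.00000000e+00,  0.00000000e+00,  0.00000000e+00,
         1.00000000e+00]])}
wrist {'intrinsics': array([[292.30274514,   0.        , 320.52032092],
       [  0.        , 292.30274514, 202.8748386 ],
       [  0.        ,   0.        ,   1.        ]]), 'cam_to_world': array([[ 3.89533725e-01,  8.84099948e-01,  2.58129347e-01,
         1.42552054e+02],
       [ 9.21011283e-01, -3.73525590e-01, -1.10529862e-01,
         5.36153427e+02],
       [-1.30152837e-03,  2.80795150e-01, -9.59766841e-01,
         3.84076450e+02],
       [ 0.00000000e+00,  0.00000000e+00,  0.00000000e+00,
         1.00000000e+00]])}
```

View pics/scene0.png

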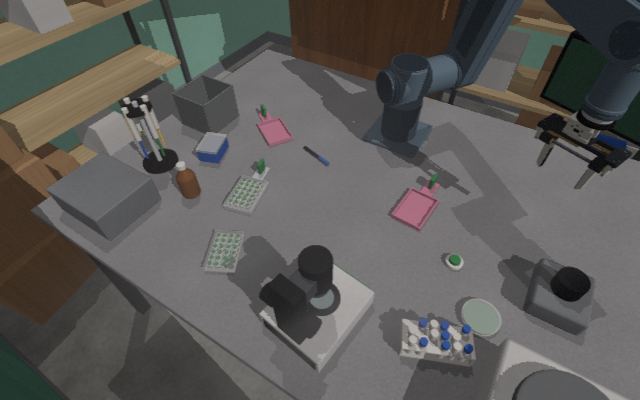

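View pics/top0.png

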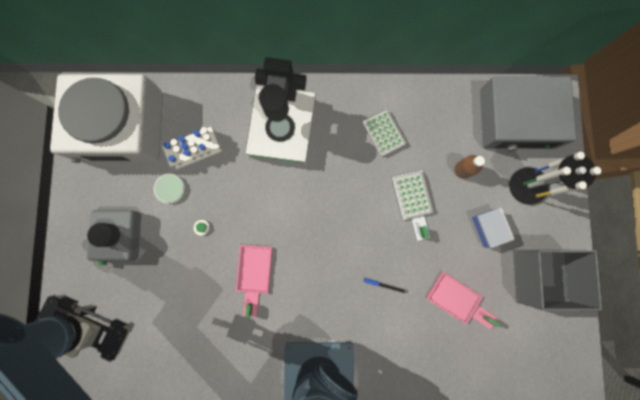

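View pics/wrist0.png

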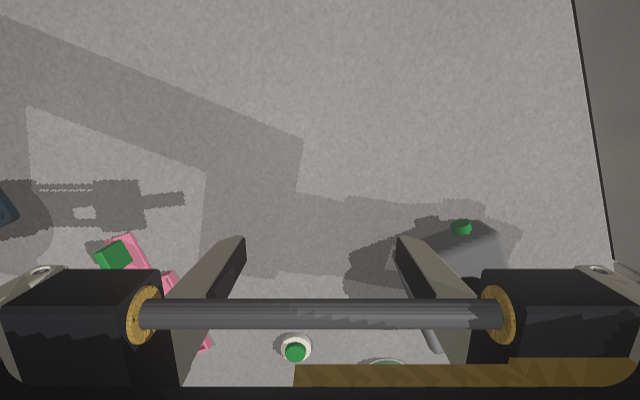

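The scene view shows the metal tray with its plate at (246,192) and its green tab at (261,166). The station is at (320,310) and the white-pod button at (455,261).

In the top view:
- **Tray candidates:** metal tray (412,195) with tab (424,232); pink tray (255,268) and pink tray (455,298), which are decoys; spare plate (384,132), which has no tray.
- **Button candidates:** white round pod (202,228); grey device's green knob (102,262), which is a decoy.

I choose the metal tray and the white pod, and will check both in close crops.

```bash
python3 - <<'E'
import cv2,numpy as np
t=cv2.imread("pics/top0.png");s=cv2.imread("pics/scene0.png")
a=cv2.resize(t[160:250,360:470],None,fx=5,fy=5,interpolation=cv2.INTER_CUBIC)
cv2.imwrite("pics/c1.png",a)
a=cv2.resize(t[50:180,235:335],None,fx=4.5,fy=4.5,interpolation=cv2.INTER_CUBIC)
cv2.imwrite("pics/c2.png",a)
a=cv2.resize(t[210:280,80:220],None,fx=5,fy=5,interpolation=cv2.INTER_CUBIC)
cv2.imwrite("pics/c3.png",a)
E
```

```text
(no output)
```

View pics/c1.png

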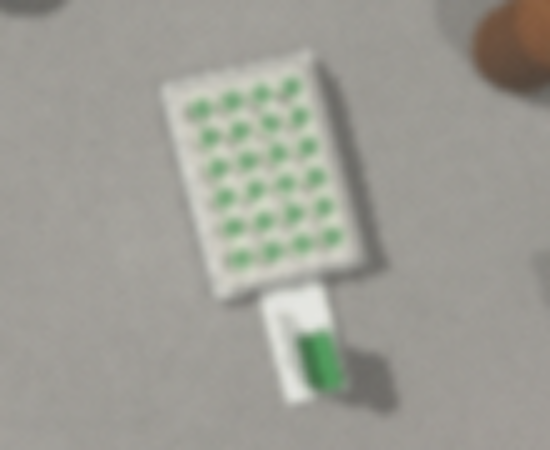

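View pics/c2.png

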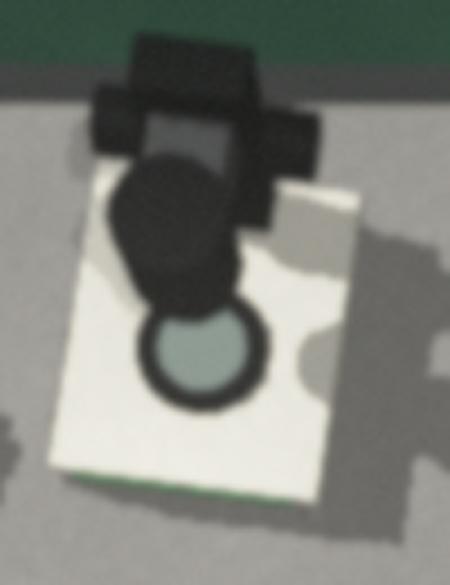

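View pics/c3.png

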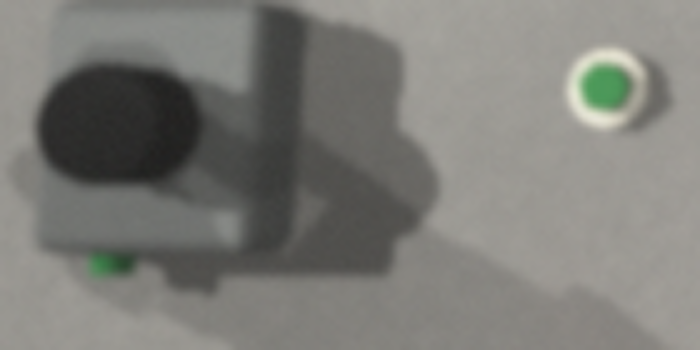

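The crops confirm both choices: metal tray with a green tab at top-view (424,232), and a green button in a round white pod at (202,228). The station mouth has its green stripe facing the robot. Next I'll measure.

```bash
cat > h.py <<'E'
import numpy as np,cv2
from rig import robot
def ray(cam,px,z,p=None):
    p=p or robot.camera_params(cam);K=p["intrinsics"];T=p["cam_to_world"]
    px=np.atleast_2d(px).astype(float)
    d=np.c_[(px[:,0]-K[0,2])/K[0,0],(px[:,1]-K[1,2])/K[1,1],np.ones(len(px))]@T[:3,:3].T
    o=T[:3,3];return o+d*((z-o[2])/d[:,2])[:,None]
def grn(im):
    h=cv2.cvtColor(im,cv2.COLOR_BGR2HSV);return cv2.inRange(h,(45,90,40),(85,255,255))
def comps(m,mn=8):
    n,l,s,c=cv2.connectedComponentsWithStats(m);return [(tuple(s[i]),c[i]) for i in range(1,n) if s[i][4]>=mn]
E
python3 - <<'E'
from h import *
for n in("top","scene"):
    im=cv2.imread(f"pics/{n}0.png")
    for s,c in comps(grn(im)):print(n,s,c.round(1))
t=cv2.imread("pics/top0.png")
# station: white mask in crop
hs=cv2.cvtColor(t,cv2.COLOR_BGR2HSV)
m=cv2.inRange(hs,(0,0,185),(180,60,255))
roi=np.zeros_like(m);roi[80:165,235:325]=1;m*=roi
y,x=np.where(m>0)
# front edge: for each col lowest white
cols=range(250,304);fr=np.array([(c,y[x==c].max()+.5) for c in cols])
P=ray("top",fr,58);f=np.polyfit(P[:,1],P[:,0],1);print("front slope",f,"yaw",np.degrees(np.arctan(-f[0])), np.std(P[:,0]-np.polyval(f,P[:,1])))
for lo,hi,fn,o in((110,152,'min',-.5),(110,158,'max',.5)):
    e=np.array([(getattr(x[y==r],fn)()+o,r) for r in range(lo,hi)]);P=ray("top",e,58)
    g=np.polyfit(P[:,0],P[:,1],1);r=P[:,1]-np.polyval(g,P[:,0]);k=abs(r)<3;g=np.polyfit(P[k,0],P[k,1],1);print(fn,g,"yaw",np.degrees(np.arctan(g[0])),k.mean(),np.std(r[k]))
    # intersection with front
    X=(f[0]*g[1]+f[1])/(1-f[0]*g[0]);print("corner",X,g[0]*X+g[1])
q=np.array([[48,466],[316,500],[360,195]])/4.5+[235,50]
print(ray("top",q,58))
# tray nest corners from crop c1, rim z=14..25 (plate top 25)
q=np.array([[163,85],[310,52],[363,262],[217,297]])/5+[360,160]
print(ray("top",q,20))
E
```

```text
top (np.int32(0), np.int32(0), np.int32(640), np.int32(64), np.int32(28126)) [322.8  22.9]
top (np.int32(237), np.int32(45), np.int32(3), np.int32(4), np.int32(8)) [237.6  46.5]
top (np.int32(240), np.int32(45), np.int32(7), np.int32(6), np.int32(13)) [242.9  47.8]
top (np.int32(327), np.int32(45), np.int32(10), np.int32(12), np.int32(42)) [332.   50.5]
top (np.int32(172), np.int32(47), np.int32(9), np.int32(5), np.int32(16)) [175.9  48.6]
top (np.int32(247), np.int32(49), np.int32(5), np.int32(4), np.int32(8)) [249.2  50.5]
top (np.int32(410), np.int32(50), np.int32(5), np.int32(5), np.int32(8)) [411.2  52.6]
top (np.int32(244), np.int32(53), np.int32(5), np.int32(4), np.int32(11)) [246.5  54.7]
top (np.int32(257), np.int32(52), np.int32(7), np.int32(9), np.int32(19)) [259.3  56.4]
top (np.int32(481), np.int32(55), np.int32(8), np.int32(4), np.int32(14)) [485.2  56.4]
top (np.int32(523), np.int32(179), np.int32(12), np.int32(6), np.int32(24)) [528.1 181.4]
top (np.int32(197), np.int32(224), np.int32(8), np.int32(7), np.int32(49)) [200.7 227.1]
top (np.int32(421), np.int32(227), np.i
[... 820 characters left out ...]
32(58), np.int32(57), np.int32(1357)) [ 19.5 379.6]
front slope [1.31251443e-01 6.38208007e+02] yaw -7.477411588449082 0.9457106070343622
min [-1.30165397e-01  3.12822006e+02] yaw -7.416230963061221 1.0 0.9180650326710507
corner 667.8564228459861 225.89020996354856
max [-3.17473309e-02  6.27664598e+01] yaw -1.818377323464566 0.1875 1.3805471507825
corner 643.763707201819 42.328680428878926
[[666.59902328 223.34702494  58.        ]
 [643.69181691  42.17664314  58.        ]
 [858.51551124  13.66799826  58.        ]]
[[ 602.54462933 -229.13443447   20.        ]
 [ 623.77307892 -321.6334616    20.        ]
 [ 491.965243   -350.39826593   20.        ]
 [ 470.11986009 -259.69769995   20.        ]]
```

```bash
python3 - <<'E'
from h import *
def tri(a,b):
    A=[]
    for cam,px in(("top",a),("scene",b)):
        p=robot.camera_params(cam);d=ray(cam,[px],0,p)[0]-p["cam_to_world"][:3,3];d/=np.linalg.norm(d);A.append((p["cam_to_world"][:3,3],d))
    M=sum(np.eye(3)-np.outer(d,d) for o,d in A);v=sum((np.eye(3)-np.outer(d,d))@o for o,d in A)
    return np.linalg.solve(M,v)
print("tab",tri((424,232),(260.8,165.6)),ray("top",[(424,232)],42),ray("scene",[(260.8,165.6)],32))
print("btn",tri((201,227.3),(454.8,259.6)),ray("top",[(201,227.3)],22),ray("scene",[(454.8,259.6)],22))
print("spare",ray("top",[(362,124),(388,110),(405,145),(381,156)],20))
print("pink",ray("top",[(240,245),(271,246),(269,292),(237,290)],10))
R=cv2.Rodrigues
from scipy.spatial.transform import Rotation as r
q=robot.state()["orientation"];print(r.from_quat(np.roll(q,-1)).as_matrix().round(3))
E
```

```text
tab [ 430.50283869 -318.37048871   28.27769478] [[ 430.80571423 -316.05310413   42.        ]] [[ 432.87663966 -313.95281272   32.        ]]
btn [444.0551746  365.21019803  14.51188876] [[444.27155315 361.08153532  22.        ]] [[448.68941336 366.60497882  22.        ]]
spare [[ 773.27788036 -135.31855873   20.        ]
 [ 819.76840288 -218.86584604   20.        ]
 [ 705.2005758  -270.38952878   20.        ]
 [ 669.47504461 -194.00961142   20.        ]]
pink [[390.79331319 242.84771693  10.        ]
 [387.9543984  147.49741122  10.        ]
 [249.70545691 150.80177981  10.        ]
 [255.44788833 247.85020856  10.        ]]
[[ 0.39   0.921 -0.001]
 [ 0.921 -0.39  -0.001]
 [-0.001 -0.    -1.   ]]
```

```bash
cat >> h.py <<'E'
from scipy.spatial.transform import Rotation as Rr
def go(x,y,z,a,s=None):
    s=s or robot.state();R0=Rr.from_quat(np.roll(s["orientation"],-1)).as_matrix()
    a=np.radians(a);R1=np.array([[np.cos(a),np.sin(a),0],[np.sin(a),-np.cos(a),0],[0,0,-1]])
    d=R0.T@(np.array([x,y,z])-s["position"])/1000;w=Rr.from_matrix(R0.T@R1).as_rotvec()
    print("ROW",' '.join(f"{v:.4f}" for v in np.r_[d,w]));return d,w
def st():
    s=robot.state();R=Rr.from_quat(np.roll(s["orientation"],-1)).as_matrix()
    print("t",round(s["time"],2),"pos",s["position"].round(2),"ang",np.degrees(np.arctan2(R[1,0],R[0,0])).round(2),"F",s["force"].round(2),"T",s["torque"].round(2),"op",round(s["opening"],1),"q",s["q"].round(2));return s
E
python3 -c "
from h import *
st();go(430,-315,160,102.7)"
```

```text
t 0.15 pos [214.33 506.06 217.98] ang 67.03 F [-0.3  -0.19 -0.22] T [-0.02  0.   -0.05] op 92.8 q [ 0.97  0.26  1.54 -0.    1.35 -0.2 ]
ROW -0.6717 0.5190 0.0588 -0.0007 0.0013 -0.6225
```

Emit:
play_rows --series "0.093 -0.672 0.519 0.058 0 0 -0.62; 0.093 -0.672 0.519 0.058 0 0 -0.62; 0.093 -0.672 0.519 0.058 0 0 -0.62; 0.093 -0.672 0.519 0.058 0 0 -0.62; 0.093 -0.672 0.519 0.058 0 0 -0.62"

```text
time: 0.57
position: [263.1, 321.7, 205.6]
orientation: [0.0, 0.643, 0.766, -0.001]
force: [1.7, 0.3, 0.2]
opening: 92.7
```

```bash
python3 -c "
from h import *
st();go(430,-315,160,102.7)"
```

```text
t 0.57 pos [263.12 321.67 205.58] ang 99.94 F [1.69 0.32 0.19] T [ 0.05 -0.05 -0.  ] op 92.7 q [ 0.62  0.02  1.85 -0.    1.27 -1.13]
ROW -0.6559 0.0545 0.0464 -0.0014 0.0014 -0.0482
```

Emit:
play_rows --series "0.093 -0.656 0.055 0.046 0 0 -0.048; 0.093 -0.656 0.055 0.046 0 0 -0.048; 0.093 -0.656 0.055 0.046 0 0 -0.048; 0.093 -0.656 0.055 0.046 0 0 -0.048; 0.093 -0.656 0.055 0.046 0 0 -0.048"

```text
time: 0.98
position: [315.8, 120.7, 191.6]
orientation: [0.0, 0.624, 0.781, -0.001]
force: [0.8, 0.7, 0.7]
opening: 93.0
```

```bash
python3 -c "
from h import *
st();go(430,-315,160,102.7)"
```

```text
t 0.98 pos [315.79 120.72 191.62] ang 102.74 F [0.83 0.74 0.74] T [ 0.02 -0.05  0.04] op 93.0 q [ 0.03 -0.12  2.02 -0.    1.24 -1.76]
ROW -0.4501 0.0153 0.0322 -0.0006 0.0014 0.0006
```

Emit:
play_rows --series "0.093 -0.450 0.015 0.032 0 0 0; 0.093 -0.450 0.015 0.032 0 0 0; 0.093 -0.450 0.015 0.032 0 0 0; 0.093 -0.450 0.015 0.032 0 0 0; 0.093 -0.450 0.015 0.032 0 0 0"

```text
time: 1.4
position: [368.1, -80.9, 177.2]
orientation: [0.001, 0.625, 0.781, -0.001]
force: [0.7, 0.0, 0.1]
opening: 93.5
```

```bash
python3 -c "
from h import *
st();go(430,-315,160,102.7)"
```

```text
t 1.4 pos [368.1  -80.93 177.18] ang 102.69 F [0.74 0.03 0.07] T [0.09 0.02 0.06] op 93.5 q [-0.51 -0.03  1.97 -0.    1.2  -2.31]
ROW -0.2419 0.0090 0.0176 -0.0000 0.0016 -0.0002
```

Emit:
play_rows --series "0.093 -0.242 0.009 0.018 0 0 0; 0.093 -0.242 0.009 0.018 0 0 0; 0.093 -0.242 0.009 0.018 0 0 0; 0.093 -0.242 0.009 0.018 0 0 0; 0.093 -0.242 0.009 0.018 0 0 0"

```text
time: 1.82
position: [420.7, -281.9, 161.7]
orientation: [0.0, 0.625, 0.781, -0.0]
force: [1.3, 0.8, 0.8]
opening: 92.8
```

Emit:
play_rows --series "0.093 -0.033 0 0.003 0 0 0; 0.093 -0.033 0 0.003 0 0 0"

```text
time: 1.98
position: [428.6, -320.5, 157.6]
orientation: [0.001, 0.626, 0.779, -0.001]
force: [-0.1, -0.1, -0.6]
opening: 93.0
```

```bash
python3 -c "
from h import *
st();go(430,-315,160,102.7)
im=cv2.cvtColor(robot.snapshot('wrist'),cv2.COLOR_RGB2BGR);cv2.imwrite('pics/w1.png',im)
p=robot.camera_params('wrist')
for s,c in comps(grn(im),20):
  if s[4]>200: print(s,c,ray('wrist',[c],40,p))
"
```

```text
t 1.98 pos [ 428.6  -320.54  157.57] ang 102.43 F [-0.06 -0.09 -0.6 ] T [0.07 0.   0.01] op 93.0 q [-0.85  0.28  1.66 -0.    1.2  -2.64]
ROW 0.0051 0.0026 -0.0025 -0.0004 0.0037 -0.0048
(np.int32(317), np.int32(187), np.int32(12), np.int32(34), np.int32(384)) [322.81510417 203.15625   ] [[ 432.41892009 -314.29830306   40.        ]]
```

View pics/w1.png

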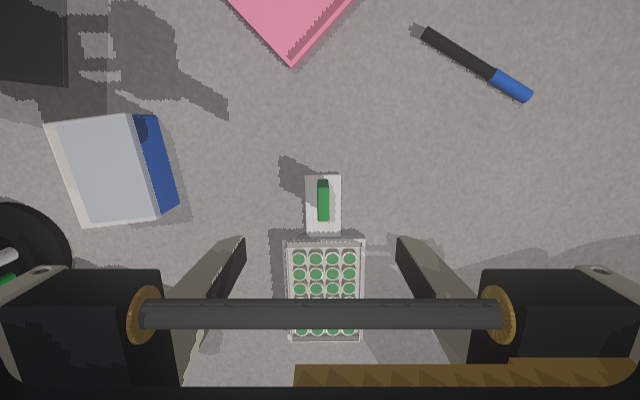

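The wrist view shows the metal tongue spanning (305–341, 175–232), with the tab at (323,200) and the nest below it. The yaw is already nearly right. Next I'll refine the lateral position and yaw from the tongue and nest edges.

```bash
python3 - <<'E'
from h import *
im=cv2.imread('pics/w1.png')
cv2.imwrite('pics/c4.png',cv2.resize(im[165:350,265:390],None,fx=3.2,fy=3.2,interpolation=cv2.INTER_CUBIC))
E
```

```text
(no output)
```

View pics/c4.png

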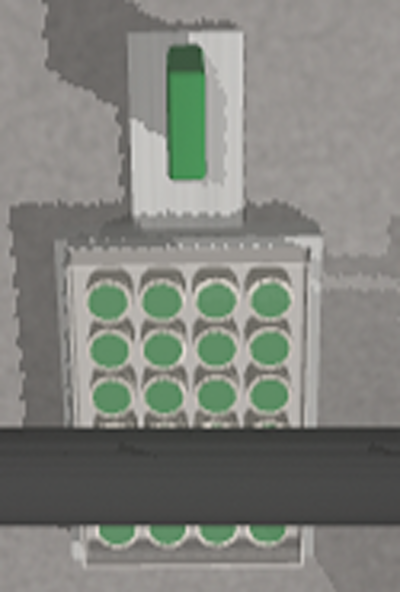

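```bash
python3 - <<'E'
from h import *
c=lambda L:np.array(L)/3.2+[265-.35,165-.35]
p=robot.camera_params('wrist')
A=ray('wrist',c([(167,71),(205,71),(170,180),(207,180)]),47,p)
B=ray('wrist',c([(128,30),(243,30),(130,215),(244,215)]),5,p)
C=ray('wrist',c([(57,240),(322,236),(75,563),(311,566)]),14,p)
for X in(A,B,C):
    f=(X[2]+X[3])/2;b=(X[0]+X[1])/2;d=f-b
    print("mid",((f+b)/2).round(1),"len",np.linalg.norm(d),"yaw",np.degrees(np.arctan2(d[1],d[0])), [np.degrees(np.arctan2(*(X[i+2]-X[i])[1::-1])).round(1) for i in(0,1)],"w",np.linalg.norm(X[0]-X[1]),np.linalg.norm(X[2]-X[3]))
E
```

```text
mid [ 431.4 -314.2   47. ] len 35.09418864554372 yaw 13.893970460996789 [np.float64(13.8), np.float64(14.0)] w 11.528907291865618 11.614605759191178
mid [ 443.1 -311.6    5. ] len 68.49417979215096 yaw 13.062766525110364 [np.float64(12.2), np.float64(13.9)] w 39.68467865246585 41.68002840147823
mid [ 550.1 -285.7   14. ] len 141.2688679165083 yaw 13.263838700165982 [np.float64(13.3), np.float64(13.2)] w 94.8616128429089 94.48291018935566
```

```bash
python3 -c "
from h import *
st();go(431.4,-314.2,12,103.1)"
```

```text
t 2.03 pos [ 427.8  -317.07  157.54] ang 102.45 F [-0.61  0.29  0.11] T [ 0.11  0.07 -0.02] op 93.3 q [-0.85  0.28  1.67 -0.    1.2  -2.63]
ROW 0.0021 0.0043 0.1455 -0.0009 0.0005 -0.0113
```

Emit:
play_rows --series "0.045 0.002 0.004 0.02 0 0 -0.011; 0.045 0.002 0.004 0.05 0 0 -0.011; 0.045 0.002 0.004 0.08 0 0 -0.011; 0.045 0.002 0.004 0.1 0 0 -0.011; 0.045 0.002 0.004 0.1 0 0 -0.011"

```text
time: 2.45
position: [428.5, -310.3, 53.6]
orientation: [-0.005, 0.622, 0.783, 0.0]
force: [-0.6, 1.1, 0.3]
opening: 64.2
```

```bash
python3 -c "
from h import *
st();go(431.4,-314.2,12,103.1)"
```

```text
t 2.45 pos [ 428.53 -310.32   53.59] ang 103.12 F [-0.61  1.06  0.3 ] T [ 0.11 -0.02 -0.04] op 64.2 q [-0.84  0.4   1.79 -0.    0.97 -2.64]
ROW -0.0047 0.0021 0.0415 -0.0052 -0.0076 0.0003
```

Emit:
play_rows --series "0.045 -0.004 0.002 0.01 0 0 0; 0.045 -0.004 0.002 0.01 0 0 0; 0.045 -0.004 0.002 0.01 0 0 0"

```text
time: 2.7
position: [431.7, -313.7, 44.1]
orientation: [-0.004, 0.622, 0.783, 0.0]
force: [1.3, -1.0, 0.8]
opening: 46.8
```

```bash
python3 -c "
from h import *
st();go(431.4,-314.2,12,103.1);
im=cv2.cvtColor(robot.snapshot('wrist'),cv2.COLOR_RGB2BGR);cv2.imwrite('pics/w2.png',im)"
```

```text
t 2.7 pos [ 431.71 -313.69   44.09] ang 103.14 F [ 1.26 -1.02  0.83] T [ 0.06 -0.03  0.05] op 46.8 q [-0.84  0.42  1.78 -0.    0.95 -2.64]
ROW -0.0007 -0.0003 0.0321 -0.0049 -0.0072 0.0007
```

View pics/w2.png

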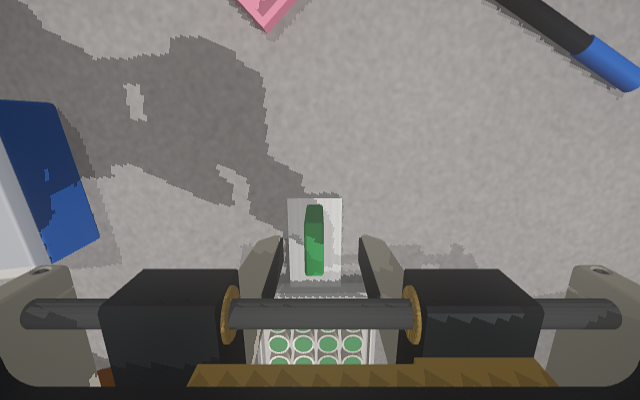

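The fingertips (about 278 and 360) straddle the tab at (315,240), which sits about 2 mm to tool −x. I'll descend with that correction.

Emit:
play_rows --series "0.045 -0.002 0 0.012 -0.005 -0.007 0; 0.045 -0.002 0 0.024 -0.005 -0.007 0; 0.045 -0.002 0 0.031 -0.005 -0.007 0; 0.045 -0.002 0 0.031 -0.005 -0.007 0"

```text
time: 3.08
position: [431.9, -315.5, 13.2]
orientation: [-0.0, 0.622, 0.783, 0.0]
force: [-0.4, 1.1, 1.2]
opening: 45.0
```

```bash
python3 -c "
from h import *
st();go(431.4,-314.2,12,103.1)"
```

```text
t 3.08 pos [ 431.9  -315.46   13.17] ang 103.13 F [-0.37  1.07  1.18] T [ 0.11 -0.04  0.01] op 45.0 q [-0.84  0.46  1.81  0.    0.87 -2.64]
ROW 0.0013 -0.0002 0.0012 0.0001 -0.0002 0.0005
```

Close the fingers.

Emit:
play_rows --series "0.03 0 0 0 0 0 0; 0.02 0 0 0 0 0 0; 0.005 0 0 0 0 0 0; 0.005 0 0 0 0 0 0; 0.005 0 0 0 0 0 0"

```text
time: 3.5
position: [432.1, -315.7, 13.6]
orientation: [0.0, 0.622, 0.783, 0.0]
force: [1.1, -0.3, 0.7]
opening: 16.4
```

Emit:
play_rows --series "0.005 0 0 0 0 0 0; 0.005 0 0 0 0 0 0; 0.005 0 0 0 0 0 0"

```text
time: 3.75
position: [432.2, -315.8, 13.7]
orientation: [0.001, 0.622, 0.783, 0.0]
force: [0.2, 0.0, 1.0]
opening: 11.6
```

```bash
python3 -c "
from h import *
st()"
```

```text
t 3.75 pos [ 432.22 -315.83   13.74] ang 103.13 F [0.18 0.02 0.97] T [ 0.06  0.01 -0.06] op 11.6 q [-0.84  0.46  1.81  0.    0.87 -2.64]
```

```bash
python3 -c "
from h import *
st();go(434,-226,13.5,99.5);print(ray('top',[(468,166),(480,160)],65))"
```

```text
t 3.75 pos [ 432.22 -315.83   13.74] ang 103.13 F [0.18 0.02 0.97] T [ 0.06  0.01 -0.06] op 11.6 q [-0.84  0.46  1.81  0.    0.87 -2.64]
ROW 0.0871 0.0221 0.0002 0.0007 0.0008 0.0633
[[ 628.49016172 -448.64125779   65.        ]
 [ 647.05541926 -485.75360912   65.        ]]
```

Emit:
play_rows --series "0.005 0.008 0.002 0 0 0 0.005; 0.005 0.022 0.006 0 0 0 0.016; 0.005 0.043 0.011 0 0 0 0.032; 0.005 0.065 0.016 0 0 0 0.048; 0.005 0.087 0.022 0 0 0 0.064"

```text
time: 4.17
position: [433.7, -225.3, 13.8]
orientation: [0.001, 0.647, 0.762, -0.0]
force: [-1.1, -0.7, -0.1]
opening: 11.7
```

```bash
python3 -c "
from h import *
st();go(436,-120,13.5,95)"
```

```text
t 4.17 pos [ 433.72 -225.3    13.76] ang 99.34 F [-1.08 -0.71 -0.08] T [-0.11  0.08 -0.2 ] op 11.7 q [-0.71  0.39  1.93 -0.    0.82 -2.44]
ROW 0.1035 0.0193 0.0001 0.0010 0.0012 0.0758
```

Emit:
play_rows --series "0.005 0.021 0.004 0 0 0 0.015; 0.005 0.042 0.008 0 0 0 0.03; 0.005 0.063 0.012 0 0 0 0.045; 0.005 0.084 0.016 0 0 0 0.06; 0.005 0.104 0.019 0 0 0 0.075"

```text
time: 4.58
position: [435.4, -118.2, 13.7]
orientation: [0.001, 0.676, 0.737, 0.0]
force: [0.5, -2.4, 0.0]
opening: 11.6
```

```bash
python3 -c "
from h import *
st();go(438,-15,13.5,90)"
```

```text
t 4.58 pos [ 435.35 -118.17   13.74] ang 94.98 F [ 0.45 -2.38  0.01] T [-0.14  0.04 -0.19] op 11.6 q [-0.51  0.34  2.02 -0.    0.78 -2.17]
ROW 0.1025 0.0116 0.0001 0.0012 0.0012 0.0869
```

Emit:
play_rows --series "0.005 0.021 0.002 0 0 0 0.017; 0.005 0.042 0.005 0 0 0 0.034; 0.005 0.063 0.007 0 0 0 0.051; 0.005 0.084 0.009 0 0 0 0.069; 0.005 0.103 0.012 0 0 0 0.087"

```text
time: 5.0
position: [437.7, -13.1, 13.7]
orientation: [0.001, 0.707, 0.707, -0.0]
force: [0.3, -1.7, -0.2]
opening: 11.8
```

```bash
python3 -c "
from h import *
st();go(440,90,13.5,85.5)"
```

```text
t 5.0 pos [437.74 -13.12  13.74] ang 89.94 F [ 0.34 -1.69 -0.16] T [-0.16  0.09 -0.11] op 11.8 q [-0.28  0.32  2.05 -0.    0.77 -1.85]
ROW 0.1031 0.0021 0.0001 0.0011 0.0013 0.0774
```

Emit:
play_rows --series "0.005 0.021 0 0 0 0 0.015; 0.005 0.042 0.001 0 0 0 0.03; 0.005 0.063 0.001 0 0 0 0.045; 0.005 0.084 0.002 0 0 0 0.061; 0.005 0.103 0.002 0 0 0 0.077"

```text
time: 5.42
position: [439.4, 91.2, 13.7]
orientation: [0.001, 0.735, 0.679, -0.0]
force: [-0.1, -2.7, 0.7]
opening: 11.5
```

```bash
python3 -c "
from h import *
st();go(442.3,160.9,13.5,82.55)"
```

```text
t 5.42 pos [439.35  91.21  13.7 ] ang 85.47 F [-0.12 -2.75  0.73] T [-0.31  0.01 -0.17] op 11.5 q [-0.04  0.34  2.02 -0.    0.78 -1.53]
ROW 0.0697 -0.0026 0.0001 0.0011 0.0013 0.0509
```

Emit:
play_rows --series "0.005 0.021 -0.001 0 0 0 0.015; 0.005 0.042 -0.002 0 0 0 0.03; 0.005 0.06 -0.003 0 0 0 0.045; 0.005 0.07 -0.003 0 0 0 0.051; 0.005 0.07 -0.003 0 0 0 0.051"

```text
time: 5.83
position: [441.3, 163.3, 13.7]
orientation: [0.001, 0.751, 0.66, 0.0]
force: [-0.4, 3.7, 2.4]
opening: 11.9
```

```bash
python3 -c "
from h import *
st()
for n in('top','scene','wrist'): cv2.imwrite(f'pics/{n}2.png',cv2.cvtColor(robot.snapshot(n),cv2.COLOR_RGB2BGR))
t=cv2.imread('pics/top2.png');cv2.imwrite('pics/c5.png',cv2.resize(t[75:255,210:340],None,fx=3.3,fy=3.3,interpolation=cv2.INTER_CUBIC))
"
```

```text
t 5.83 pos [441.25 163.34  13.7 ] ang 82.65 F [-0.43  3.7   2.42] T [0.8  0.08 0.17] op 11.9 q [ 0.12  0.37  1.97 -0.    0.8  -1.32]
```

View pics/c5.png

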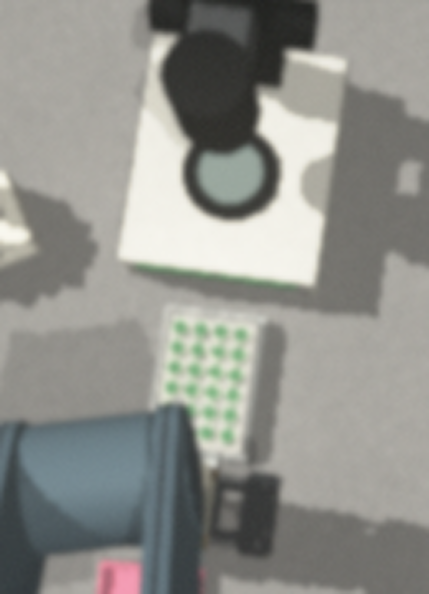

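View pics/wrist2.png

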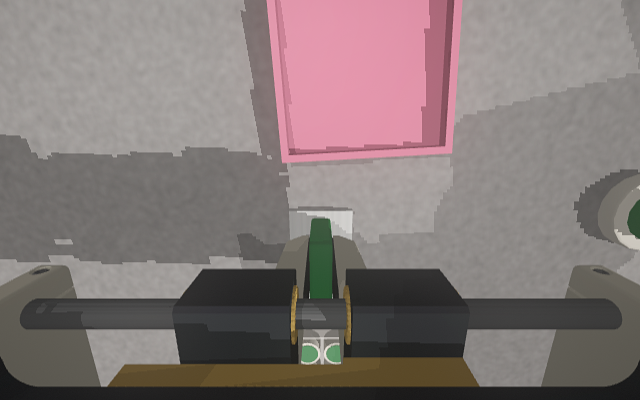

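View pics/scene2.png

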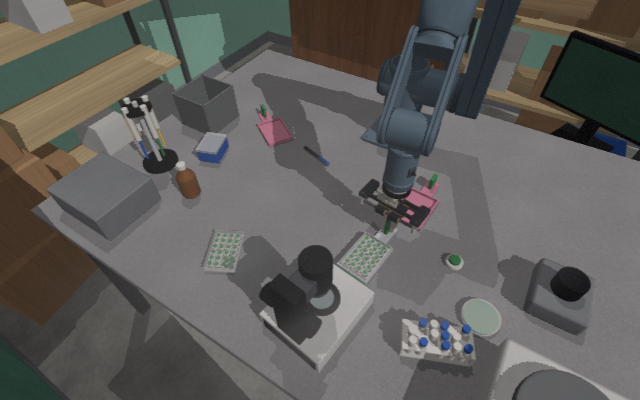

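The tray is in front of the mouth. In the crop its nose corners are near (162,307) and (268,320), and the station front edge runs (118,263)–(314,288). Next I'll compare the two and refine the station's yaw.

```bash
python3 - <<'E'
from h import *
c=lambda L:np.array(L)/3.3+[210-.35,75-.35]
N=ray('top',c([(162,307),(268,320)]),14);S=ray('top',c([(118,263),(314,288),(347,60)]),58)
print(N.round(1),S.round(1));print("nose w",np.linalg.norm(N[0]-N[1]),"mid",N.mean(0))
u=S[0]-S[1];yaw=np.degrees(np.arctan2(-u[0],u[1]));v=S[2]-S[1];print("yaw",yaw,np.degrees(np.arctan2(v[1],v[0])),"w",np.linalg.norm(u))
O=S[:2].mean(0);a=np.radians(-7.45);e=np.array([np.cos(a),np.sin(a)]);n=np.array([-e[1],e[0]])
def loc(p,O=O[:2]):d=np.array(p)[:2]-O;return d@e,d@n
print("O",O,"nose loc",loc(N.mean(0)),"corners",loc(N[0]),loc(N[1]),"tcp loc",loc(robot.state()['position']))
E
```

```text
[[632.2 190.3  14. ]
 [619.9  89.2  14. ]] [[664.1 224.1  58. ]
 [641.2  43.4  58. ]
 [860.1  14.3  58. ]]
nose w 101.90608018512945 mid [626.08166652 139.76405111  14.        ]
yaw -7.243874555079395 -7.579872330267007 w 182.0869294675484
O [652.65649525 133.74731981  58.        ] nose loc (np.float64(-27.130629425187124), np.float64(2.5202230177582754)) corners (np.float64(-27.5840508938413), np.float64(53.471245614427254)) (np.float64(-26.677207956532946), np.float64(-48.43079957891068)) tcp loc (np.float64(-212.97475830553304), np.float64(0.15536570236745106))
```

Emit:
play_rows --series "0.005 0 0.006 0 0 0 0; 0.005 0 0.012 0 0 0 0; 0.005 0 0.018 0 0 0 0; 0.005 0 0.024 0 0 0 0; 0.005 0 0.03 0 0 0 0"

```text
time: 6.4
position: [469.6, 156.8, 13.6]
orientation: [-0.001, 0.752, 0.66, -0.002]
force: [-5.9, 0.3, 7.0]
opening: 11.5
```

```bash
cat >> h.py <<'E'
def loc(y0=0):
    s=st();a=np.radians(-7.45);e=np.array([np.cos(a),np.sin(a)]);n=np.array([-e[1],e[0]])
    d=s["position"][:2]-[654.5,133.5];f=s["force"][:2]
    print("nose x %.1f  y %.2f | Fx %.1f Fy %.1f Fz %.1f Tz %.2f"%(d@e+189,d@n,f@e,f@n,s["force"][2],s["torque"][2]));return s
E
python3 -c "
from h import *
loc()"
```

```text
t 6.4 pos [469.56 156.82  13.64] ang 82.55 F [-5.88  0.25  7.01] T [0.42 0.9  0.11] op 11.5 q [ 0.1   0.41  1.91 -0.    0.83 -1.34]
nose x 2.6  y -0.86 | Fx -5.9 Fy -0.5 Fz 7.0 Tz 0.11
```

```bash
python3 -c "
from h import *
go(473.5,157.3,13.8,82.55)"
```

```text
ROW 0.0010 0.0038 -0.0002 -0.0028 0.0017 -0.0001
```

Emit:
play_rows --series "0.005 0.0005 0.001 -0.0002 -0.002 0.0017 0; 0.005 0.001 0.002 -0.0002 -0.0028 0.0017 0; 0.005 0.001 0.003 -0.0002 -0.0028 0.0017 0; 0.005 0.001 0.004 -0.0002 -0.0028 0.0017 0; 0.005 0.001 0.005 -0.0002 -0.0028 0.0017 0"

```text
time: 6.82
position: [473.4, 156.7, 13.7]
orientation: [-0.001, 0.752, 0.659, -0.001]
force: [-2.9, -0.4, 2.7]
opening: 11.7
```

```bash
python3 -c "
from h import *
loc();go(480,156.2,13.8,82.55)"
```

```text
t 6.82 pos [473.41 156.71  13.67] ang 82.5 F [-2.91 -0.41  2.74] T [0.02 0.58 0.04] op 11.7 q [ 0.1   0.41  1.9   0.    0.83 -1.34]
nose x 6.4  y -0.46 | Fx -2.8 Fy -0.8 Fz 2.7 Tz 0.04
ROW 0.0004 0.0066 -0.0001 -0.0022 0.0005 -0.0008
```

Emit:
play_rows --series "0.005 0.0004 0.0015 -0.0001 -0.002 0.0005 -0.0008; 0.005 0.0004 0.003 -0.0001 -0.002 0.0005 -0.0008; 0.005 0.0004 0.0045 -0.0001 -0.002 0.0005 -0.0008; 0.005 0.0004 0.006 -0.0001 -0.002 0.0005 -0.0008; 0.005 0.0004 0.0075 -0.0001 -0.002 0.0005 -0.0008"

```text
time: 7.23
position: [480.4, 156.1, 13.7]
orientation: [-0.0, 0.752, 0.66, -0.0]
force: [-5.5, -0.2, 4.6]
opening: 11.8
```

```bash
python3 -c "
from h import *
loc();go(486,155.4,13.8,82.55)"
```

```text
t 7.23 pos [480.44 156.09  13.66] ang 82.55 F [-5.46 -0.22  4.56] T [ 0.09  0.83 -0.02] op 11.8 q [ 0.09  0.42  1.89  0.    0.84 -1.35]
nose x 13.5  y -0.16 | Fx -5.4 Fy -0.9 Fz 4.6 Tz -0.02
ROW 0.0000 0.0056 -0.0001 -0.0012 0.0001 -0.0001
```

Emit:
play_rows --series "0.005 0 0.0012 -0.0002 -0.002 0 0; 0.005 0 0.0024 -0.0003 -0.002 0 0; 0.005 0 0.0036 -0.0003 -0.002 0 0; 0.005 0 0.0048 -0.0003 -0.002 0 0; 0.005 0 0.006 -0.0003 -0.002 0 0"

```text
time: 7.65
position: [486.9, 155.2, 13.7]
orientation: [0.001, 0.752, 0.66, 0.0]
force: [0.4, -0.6, -3.7]
opening: 11.6
```

```bash
python3 -c "
from h import *
loc();go(492,154.7,13.8,82.55)"
```

```text
t 7.65 pos [486.91 155.22  13.74] ang 82.55 F [ 0.43 -0.59 -3.7 ] T [0.09 0.33 0.05] op 11.6 q [ 0.09  0.42  1.87 -0.    0.84 -1.35]
nose x 20.0  y -0.20 | Fx 0.5 Fy -0.5 Fz -3.7 Tz 0.05
ROW 0.0001 0.0051 -0.0001 0.0013 0.0001 -0.0001
```

Emit:
play_rows --series "0.005 0 0.0008 0.0001 0.001 0 0; 0.005 0 0.0016 0.0001 0.001 0 0; 0.005 0 0.0024 0.0001 0.001 0 0"

```text
time: 7.9
position: [489.4, 154.9, 13.7]
orientation: [0.0, 0.752, 0.66, 0.0]
force: [-1.6, -0.1, -0.1]
opening: 12.1
```

```bash
python3 -c "
from h import *
loc();go(492,154.6,13.75,82.55)"
```

```text
t 7.9 pos [489.43 154.93  13.69] ang 82.55 F [-1.63 -0.13 -0.12] T [0.08 0.57 0.01] op 12.1 q [ 0.09  0.43  1.87 -0.    0.85 -1.35]
nose x 22.5  y -0.16 | Fx -1.6 Fy -0.3 Fz -0.1 Tz 0.01
ROW 0.0000 0.0026 -0.0001 0.0005 0.0001 -0.0001
```

Nice and light. I'll continue.

Emit:
play_rows --series "0.005 0 0.0008 0 0 0 0; 0.005 0 0.0016 0 0 0 0; 0.005 0 0.0024 0 0 0 0; 0.005 0 0.003 0 0 0 0"

```text
time: 8.23
position: [492.5, 154.5, 13.7]
orientation: [0.0, 0.752, 0.66, 0.0]
force: [-2.0, 0.3, -0.8]
opening: 12.0
```

```bash
python3 -c "
from h import *
loc();go(495,154.2,13.75,82.55)"
```

```text
t 8.23 pos [492.48 154.51  13.69] ang 82.55 F [-1.95  0.3  -0.79] T [0.09 0.58 0.02] op 12.0 q [ 0.09  0.43  1.86 -0.    0.85 -1.35]
nose x 25.6  y -0.17 | Fx -2.0 Fy 0.0 Fz -0.8 Tz 0.02
ROW 0.0000 0.0025 -0.0001 0.0005 0.0001 -0.0000
```

Emit:
play_rows --series "0.005 0 0.0008 0 0 0 0; 0.005 0 0.0016 0 0 0 0; 0.005 0 0.0024 0 0 0 0; 0.005 0 0.003 0 0 0 0"

```text
time: 8.57
position: [495.6, 154.1, 13.7]
orientation: [0.0, 0.752, 0.66, 0.0]
force: [-2.3, 0.2, -0.2]
opening: 11.7
```

```bash
python3 -c "
from h import *
loc()"
```

```text
t 8.57 pos [495.55 154.12  13.67] ang 82.55 F [-2.34  0.24 -0.19] T [0.09 0.56 0.04] op 11.7 q [ 0.09  0.44  1.85 -0.    0.85 -1.35]
nose x 28.7  y -0.16 | Fx -2.3 Fy -0.1 Fz -0.2 Tz 0.04
```

Emit:
play_rows --series "0.005 0 0.0008 0 0 0 0; 0.005 0 0.0016 0 0 0 0; 0.005 0 0.0024 0 0 0 0; 0.005 0 0.003 0 0 0 0"

```text
time: 8.9
position: [498.7, 153.7, 13.7]
orientation: [0.0, 0.752, 0.66, 0.0]
force: [-1.7, -0.0, -0.5]
opening: 11.7
```

```bash
python3 -c "
from h import *
loc()"
```

```text
t 8.9 pos [498.68 153.7   13.67] ang 82.55 F [-1.65 -0.   -0.51] T [0.11 0.66 0.02] op 11.7 q [ 0.09  0.44  1.85 -0.    0.86 -1.36]
nose x 31.9  y -0.17 | Fx -1.6 Fy -0.2 Fz -0.5 Tz 0.02
```

Emit:
play_rows --series "0.005 0 0.0008 0 0 0 0; 0.005 0 0.0016 0 0 0 0; 0.005 0 0.0024 0 0 0 0; 0.005 0 0.003 0 0 0 0"

```text
time: 9.23
position: [501.7, 153.3, 13.7]
orientation: [0.0, 0.752, 0.66, 0.0]
force: [-2.9, 0.8, -1.0]
opening: 11.8
```

```bash
python3 -c "
from h import *
loc()"
```

```text
t 9.23 pos [501.7  153.31  13.65] ang 82.55 F [-2.87  0.76 -1.  ] T [ 0.13  0.58 -0.  ] op 11.8 q [ 0.08  0.44  1.84 -0.    0.86 -1.36]
nose x 34.9  y -0.17 | Fx -2.9 Fy 0.4 Fz -1.0 Tz -0.00
```

Emit:
play_rows --series "0.005 0 0.0008 0 0 0 0; 0.005 0 0.0016 0 0 0 0; 0.005 0 0.0024 0 0 0 0; 0.005 0 0.003 0 0 0 0"

```text
time: 9.57
position: [504.8, 152.9, 13.7]
orientation: [0.0, 0.752, 0.66, 0.0]
force: [-2.5, 0.2, 0.7]
opening: 12.3
```

```bash
python3 -c "
from h import *
loc()"
```

```text
t 9.57 pos [504.8  152.94  13.69] ang 82.55 F [-2.52  0.22  0.7 ] T [ 0.12  0.66 -0.02] op 12.3 q [ 0.08  0.45  1.83 -0.    0.86 -1.36]
nose x 38.0  y -0.14 | Fx -2.5 Fy -0.1 Fz 0.7 Tz -0.02
```

Emit:
play_rows --series "0.005 0 0.0007 0 0 0 0; 0.005 0 0.0014 0 0 0 0; 0.005 0 0.0021 0 0 0 0; 0.005 0 0.0028 0 0 0 0"

```text
time: 9.9
position: [507.6, 152.6, 13.7]
orientation: [0.0, 0.752, 0.66, 0.0]
force: [-2.6, 0.8, 0.3]
opening: 11.5
```

```bash
python3 -c "
from h import *
loc()"
```

```text
t 9.9 pos [507.63 152.56  13.68] ang 82.55 F [-2.55  0.84  0.3 ] T [0.16 0.66 0.03] op 11.5 q [ 0.08  0.45  1.83 -0.    0.86 -1.36]
nose x 40.9  y -0.14 | Fx -2.6 Fy 0.5 Fz 0.3 Tz 0.03
```

Emit:
play_rows --series "0.005 0 0.0007 0 0 0 0; 0.005 0 0.0014 0 0 0 0; 0.005 0 0.0021 0 0 0 0; 0.005 0 0.0028 0 0 0 0"

```text
time: 10.23
position: [510.5, 152.2, 13.7]
orientation: [0.0, 0.752, 0.66, 0.0]
force: [-1.6, 0.5, -0.3]
opening: 11.9
```

```bash
python3 -c "
from h import *
loc()"
```

```text
t 10.23 pos [510.47 152.18  13.69] ang 82.55 F [-1.63  0.49 -0.3 ] T [ 0.09  0.64 -0.03] op 11.9 q [ 0.08  0.45  1.82 -0.    0.87 -1.36]
nose x 43.8  y -0.15 | Fx -1.7 Fy 0.3 Fz -0.3 Tz -0.03
```

Emit:
play_rows --series "0.005 0 0.0007 0 0 0 0; 0.005 0 0.0014 0 0 0 0; 0.005 0 0.0021 0 0 0 0; 0.005 0 0.0028 0 0 0 0"

```text
time: 10.57
position: [513.3, 151.8, 13.7]
orientation: [0.0, 0.752, 0.66, 0.0]
force: [-2.9, 0.1, 0.3]
opening: 11.9
```

```bash
python3 -c "
from h import *
loc()"
```

```text
t 10.57 pos [513.32 151.81  13.69] ang 82.55 F [-2.94  0.12  0.28] T [0.09 0.63 0.07] op 11.9 q [ 0.08  0.46  1.81 -0.    0.87 -1.36]
nose x 46.6  y -0.15 | Fx -2.9 Fy -0.3 Fz 0.3 Tz 0.07
```

Emit:
play_rows --series "0.005 0 0.0007 0 0 0 0; 0.005 0 0.0014 0 0 0 0; 0.005 0 0.0021 0 0 0 0; 0.005 0 0.0028 0 0 0 0"

```text
time: 10.9
position: [516.1, 151.5, 13.7]
orientation: [0.0, 0.752, 0.66, 0.0]
force: [-2.7, 0.3, -0.0]
opening: 11.7
```

```bash
python3 -c "
from h import *
loc()"
```

```text
t 10.9 pos [516.11 151.45  13.67] ang 82.55 F [-2.66  0.32 -0.  ] T [0.11 0.65 0.03] op 11.7 q [ 0.08  0.46  1.81 -0.    0.87 -1.36]
nose x 49.5  y -0.14 | Fx -2.7 Fy -0.0 Fz -0.0 Tz 0.03
```

Emit:
play_rows --series "0.005 0 0.0009 0 0 0 0; 0.005 0 0.0018 0 0 0 0; 0.005 0 0.0027 0 0 0 0; 0.005 0 0.0036 0 0 0 0; 0.005 0 0.0045 0 0 0 0"

```text
time: 11.32
position: [520.7, 150.8, 13.7]
orientation: [0.0, 0.752, 0.66, 0.0]
force: [-2.3, 1.3, 0.7]
opening: 11.9
```

```bash
python3 -c "
from h import *
loc()"
```

```text
t 11.32 pos [520.69 150.85  13.69] ang 82.54 F [-2.31  1.32  0.69] T [0.18 0.62 0.02] op 11.9 q [ 0.08  0.47  1.8  -0.    0.88 -1.36]
nose x 54.1  y -0.15 | Fx -2.5 Fy 1.0 Fz 0.7 Tz 0.02
```

Emit:
play_rows --series "0.005 0 0.0009 0 0 0 0; 0.005 0 0.0018 0 0 0 0; 0.005 0 0.0027 0 0 0 0; 0.005 0 0.0036 0 0 0 0; 0.005 0 0.0045 0 0 0 0"

```text
time: 11.73
position: [525.2, 150.3, 13.7]
orientation: [0.0, 0.752, 0.66, 0.0]
force: [-1.9, 0.8, -0.1]
opening: 12.1
```

```bash
python3 -c "
from h import *
loc()"
```

```text
t 11.73 pos [525.23 150.26  13.68] ang 82.55 F [-1.86  0.78 -0.09] T [ 0.17  0.69 -0.  ] op 12.1 q [ 0.07  0.47  1.78 -0.    0.88 -1.37]
nose x 58.7  y -0.14 | Fx -1.9 Fy 0.5 Fz -0.1 Tz -0.00
```

Emit:
play_rows --series "0.005 0 0.0012 0 0 0 0; 0.005 0 0.0024 0 0 0 0; 0.005 0 0.0036 0 0 0 0; 0.005 0 0.0048 0 0 0 0; 0.005 0 0.006 0 0 0 0"

```text
time: 12.15
position: [531.3, 149.5, 13.7]
orientation: [0.0, 0.752, 0.66, 0.0]
force: [-2.6, 0.4, 1.1]
opening: 11.5
```

```bash
python3 -c "
from h import *
loc()"
```

```text
t 12.15 pos [531.31 149.46  13.68] ang 82.55 F [-2.55  0.37  1.11] T [0.1  0.69 0.05] op 11.5 q [ 0.07  0.48  1.77 -0.    0.89 -1.37]
nose x 64.8  y -0.15 | Fx -2.6 Fy 0.0 Fz 1.1 Tz 0.05
```

Emit:
play_rows --series "0.005 0 0.0012 0 0 0 0; 0.005 0 0.0024 0 0 0 0; 0.005 0 0.0036 0 0 0 0; 0.005 0 0.0048 0 0 0 0; 0.005 0 0.006 0 0 0 0"

```text
time: 12.57
position: [537.4, 148.7, 13.7]
orientation: [0.0, 0.752, 0.66, 0.0]
force: [-3.1, 0.6, 0.4]
opening: 11.9
```

```bash
python3 -c "
from h import *
loc()"
```

```text
t 12.57 pos [537.39 148.68  13.69] ang 82.55 F [-3.12  0.62  0.39] T [ 0.16  0.64 -0.01] op 11.9 q [ 0.07  0.49  1.76 -0.    0.9  -1.37]
nose x 70.9  y -0.13 | Fx -3.2 Fy 0.2 Fz 0.4 Tz -0.01
```

Emit:
play_rows --series "0.005 0 0.0012 0 0 0 0; 0.005 0 0.0024 0 0 0 0; 0.005 0 0.0036 0 0 0 0; 0.005 0 0.0048 0 0 0 0; 0.005 0 0.006 0 0 0 0"

```text
time: 12.98
position: [543.4, 147.9, 13.7]
orientation: [0.0, 0.752, 0.66, 0.0]
force: [-3.2, -0.6, 0.4]
opening: 12.0
```

```bash
python3 -c "
from h import *
loc()"
```

```text
t 12.98 pos [543.44 147.9   13.69] ang 82.55 F [-3.15 -0.62  0.4 ] T [0.12 0.67 0.03] op 12.0 q [ 0.07  0.5   1.74 -0.    0.9  -1.37]
nose x 77.0  y -0.12 | Fx -3.0 Fy -1.0 Fz 0.4 Tz 0.03
```

Emit:
play_rows --series "0.005 0 0.0012 0 0 0 0; 0.005 0 0.0024 0 0 0 0; 0.005 0 0.0036 0 0 0 0; 0.005 0 0.0048 0 0 0 0; 0.005 0 0.006 0 0 0 0"

```text
time: 13.4
position: [549.5, 147.1, 13.7]
orientation: [0.0, 0.752, 0.66, 0.0]
force: [-2.1, 0.8, 1.0]
opening: 11.7
```

```bash
python3 -c "
from h import *
loc()
for n in('top','scene'): cv2.imwrite(f'pics/{n}3.png',cv2.cvtColor(robot.snapshot(n),cv2.COLOR_RGB2BGR))
t=cv2.imread('pics/top3.png');cv2.imwrite('pics/c6.png',cv2.resize(t[75:255,210:340],None,fx=3.3,fy=3.3,interpolation=cv2.INTER_CUBIC))"
```

```text
t 13.4 pos [549.49 147.12  13.69] ang 82.55 F [-2.14  0.82  1.02] T [0.18 0.65 0.02] op 11.7 q [ 0.07  0.5   1.73 -0.    0.91 -1.37]
nose x 83.1  y -0.11 | Fx -2.2 Fy 0.5 Fz 1.0 Tz 0.02
```

View pics/c6.png

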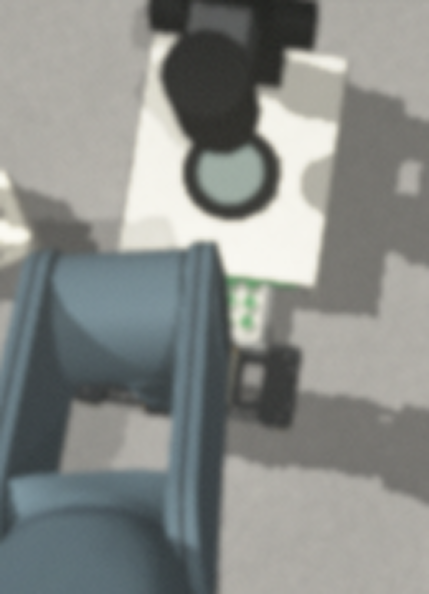

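View pics/scene3.png

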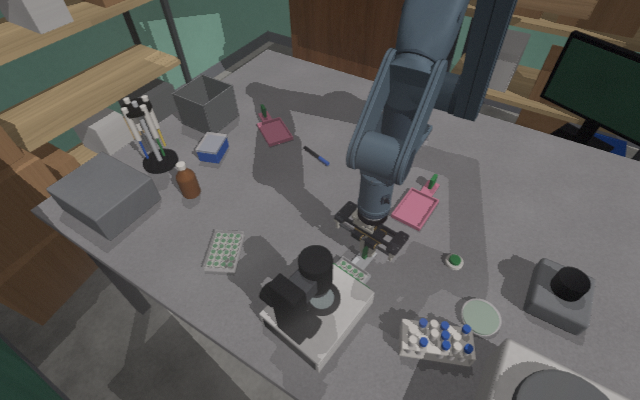

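Emit:
play_rows --series "0.005 0 0.0012 0 0 0 0; 0.005 0 0.0024 0 0 0 0; 0.005 0 0.0036 0 0 0 0; 0.005 0 0.0048 0 0 0 0; 0.005 0 0.006 0 0 0 0"

```text
time: 13.92
position: [555.9, 146.3, 13.7]
orientation: [0.0, 0.752, 0.66, 0.0]
force: [-4.2, 0.9, 1.5]
opening: 12.1
```

```bash
python3 -c "
from h import *
loc()"
```

```text
t 13.92 pos [555.87 146.3   13.67] ang 82.55 F [-4.22  0.88  1.46] T [ 0.17  0.79 -0.01] op 12.1 q [ 0.06  0.51  1.71 -0.    0.92 -1.38]
nose x 89.5  y -0.10 | Fx -4.3 Fy 0.3 Fz 1.5 Tz -0.01
```

The arm is clear of the lens head, and the tray is about half in at scene (350,270).

Emit:
play_rows --series "0.005 0 0.0012 0 0 0 0; 0.005 0 0.0024 0 0 0 0; 0.005 0 0.0036 0 0 0 0; 0.005 0 0.0048 0 0 0 0; 0.005 0 0.006 0 0 0 0"

```text
time: 14.33
position: [562.0, 145.5, 13.7]
orientation: [0.0, 0.752, 0.66, 0.0]
force: [-3.7, 1.7, 1.8]
opening: 12.2
```

```bash
python3 -c "
from h import *
loc()"
```

```text
t 14.33 pos [561.96 145.48  13.69] ang 82.54 F [-3.71  1.73  1.81] T [0.18 0.84 0.02] op 12.2 q [ 0.06  0.52  1.7  -0.    0.92 -1.38]
nose x 95.7  y -0.12 | Fx -3.9 Fy 1.2 Fz 1.8 Tz 0.02
```

Emit:
play_rows --series "0.005 0 0.001 0 0 0 0; 0.005 0 0.002 0 0 0 0; 0.005 0 0.003 0 0 0 0; 0.005 0 0.004 0 0 0 0; 0.005 0 0.005 -0.0001 0 0 0"

```text
time: 14.75
position: [567.2, 144.8, 13.7]
orientation: [0.001, 0.752, 0.66, 0.001]
force: [-1.8, 0.2, -2.6]
opening: 12.2
```

```bash
python3 -c "
from h import *
loc()"
```

```text
t 14.75 pos [567.23 144.77  13.71] ang 82.54 F [-1.78  0.24 -2.56] T [0.14 0.49 0.02] op 12.2 q [ 0.06  0.53  1.68 -0.    0.93 -1.38]
nose x 101.0  y -0.14 | Fx -1.8 Fy 0.0 Fz -2.6 Tz 0.02
```

Emit:
play_rows --series "0.005 0 0.001 0 0 0 0; 0.005 0 0.002 0 0 0 0; 0.005 0 0.003 0 0 0 0; 0.005 0 0.004 0 0 0 0; 0.005 0 0.005 0 0 0 0"

```text
time: 15.17
position: [572.3, 144.1, 13.7]
orientation: [0.001, 0.752, 0.66, 0.001]
force: [-2.8, 1.1, 0.4]
opening: 12.1
```

```bash
python3 -c "
from h import *
loc()"
```

```text
t 15.17 pos [572.26 144.12  13.72] ang 82.54 F [-2.83  1.14  0.41] T [ 0.16  0.84 -0.01] op 12.1 q [ 0.06  0.53  1.67 -0.    0.93 -1.38]
nose x 106.1  y -0.13 | Fx -3.0 Fy 0.8 Fz 0.4 Tz -0.01
```

Emit:
play_rows --series "0.005 0 0.001 0 0 0 0; 0.005 0 0.002 0 0 0 0; 0.005 0 0.003 0 0 0 0; 0.005 0 0.004 0 0 0 0; 0.005 0 0.005 0 0 0 0"

```text
time: 15.58
position: [577.3, 143.4, 13.7]
orientation: [0.001, 0.752, 0.66, 0.0]
force: [-3.9, 1.0, 1.4]
opening: 11.7
```

```bash
python3 -c "
from h import *
loc()"
```

```text
t 15.58 pos [577.28 143.44  13.66] ang 82.54 F [-3.91  1.02  1.43] T [0.13 0.84 0.01] op 11.7 q [ 0.06  0.54  1.66 -0.    0.94 -1.38]
nose x 111.1  y -0.16 | Fx -4.0 Fy 0.5 Fz 1.4 Tz 0.01
```

Emit:
play_rows --series "0.005 0 0.001 0 0 0 0; 0.005 0 0.002 0 0 0 0; 0.005 0 0.003 0 0 0 0; 0.005 0 0.004 0 0 0 0; 0.005 0 0.005 0 0 0 0"

```text
time: 16.0
position: [582.3, 142.8, 13.7]
orientation: [0.0, 0.752, 0.66, 0.0]
force: [-4.5, 0.7, -0.6]
opening: 11.7
```

```bash
python3 -c "
from h import *
loc()"
```

```text
t 16.0 pos [582.32 142.81  13.69] ang 82.55 F [-4.54  0.7  -0.57] T [ 0.19  0.79 -0.04] op 11.7 q [ 0.05  0.55  1.65 -0.    0.95 -1.39]
nose x 116.2  y -0.13 | Fx -4.6 Fy 0.1 Fz -0.6 Tz -0.04
```

Emit:
play_rows --series "0.005 0 0.001 0 0 0 0; 0.005 0 0.002 0 0 0 0; 0.005 0 0.003 0 0 0 0; 0.005 0 0.004 0 0 0 0; 0.005 0 0.005 0 0 0 0"

```text
time: 16.42
position: [587.4, 142.1, 13.7]
orientation: [0.0, 0.752, 0.66, 0.0]
force: [-3.2, 0.4, 0.1]
opening: 12.0
```

```bash
python3 -c "
from h import *
loc()"
```

```text
t 16.42 pos [587.4  142.13  13.69] ang 82.54 F [-3.24  0.38  0.11] T [ 0.19  0.87 -0.02] op 12.0 q [ 0.05  0.55  1.63 -0.    0.95 -1.39]
nose x 121.3  y -0.14 | Fx -3.3 Fy -0.0 Fz 0.1 Tz -0.02
```

Emit:
play_rows --series "0.005 0 0.001 0 0 0 0; 0.005 0 0.002 0 0 0 0; 0.005 0 0.003 0 0 0 0; 0.005 0 0.004 0 0 0 0"

```text
time: 16.75
position: [591.4, 141.6, 13.7]
orientation: [0.0, 0.752, 0.66, 0.0]
force: [-2.1, 0.7, 1.1]
opening: 12.2
```

```bash
python3 -c "
from h import *
loc()"
```

```text
t 16.75 pos [591.45 141.62  13.7 ] ang 82.55 F [-2.1   0.67  1.13] T [ 0.18  0.83 -0.06] op 12.2 q [ 0.05  0.56  1.62 -0.    0.96 -1.39]
nose x 125.4  y -0.12 | Fx -2.2 Fy 0.4 Fz 1.1 Tz -0.06
```

Emit:
play_rows --series "0.005 0 0.001 0 0 0 0; 0.005 0 0.002 0 0 0 0; 0.005 0 0.003 0 0 0 0; 0.005 0 0.004 0 0 0 0"

```text
time: 17.08
position: [595.5, 141.1, 13.7]
orientation: [0.0, 0.752, 0.66, 0.0]
force: [-2.5, 2.0, 1.4]
opening: 11.4
```

```bash
python3 -c "
from h import *
loc()"
```

```text
t 17.08 pos [595.49 141.11  13.7 ] ang 82.54 F [-2.48  1.98  1.39] T [0.22 0.84 0.05] op 11.4 q [ 0.05  0.56  1.61 -0.    0.96 -1.39]
nose x 129.5  y -0.10 | Fx -2.7 Fy 1.6 Fz 1.4 Tz 0.05
```

Emit:
play_rows --series "0.005 0 0.001 0 0 0 0; 0.005 0 0.002 0 0 0 0; 0.005 0 0.003 0 0 0 0; 0.005 0 0.004 0 0 0 0"

```text
time: 17.42
position: [597.2, 141.0, 13.7]
orientation: [-0.001, 0.752, 0.66, -0.001]
force: [-10.4, 1.9, 7.3]
opening: 11.6
```

```bash
python3 -c "
from h import *
loc()"
```

```text
t 17.42 pos [597.17 141.03  13.69] ang 82.56 F [-10.41   1.94   7.33] T [ 0.36  1.56 -0.  ] op 11.6 q [ 0.05  0.57  1.6   0.    0.97 -1.39]
nose x 131.2  y 0.03 | Fx -10.6 Fy 0.6 Fz 7.3 Tz -0.00
```

```bash
python3 -c "
from h import *
go(597.2,141,13.75,82.55)"
```

```text
ROW -0.0000 0.0000 -0.0001 -0.0030 0.0002 0.0001
```

Emit:
play_rows --series "0.005 0 0.001 -0.0001 -0.002 0 0; 0.005 0 0.002 -0.0002 -0.003 0 0; 0.005 0 0.003 -0.0002 -0.003 0 0"

```text
time: 17.67
position: [598.4, 140.9, 13.7]
orientation: [-0.001, 0.751, 0.66, -0.001]
force: [-9.9, 2.8, 4.6]
opening: 11.4
```

```bash
python3 -c "
from h import *
loc();go(600,140.6,13.75,82.55)"
```

```text
t 17.67 pos [598.38 140.94  13.7 ] ang 82.56 F [-9.9   2.76  4.61] T [ 0.27  1.17 -0.07] op 11.4 q [ 0.05  0.57  1.6   0.    0.97 -1.39]
nose x 132.4  y 0.10 | Fx -10.2 Fy 1.4 Fz 4.6 Tz -0.07
ROW -0.0001 0.0017 -0.0001 -0.0034 0.0004 0.0002
```

Emit:
play_rows --series "0.005 0 0.001 -0.0002 -0.003 0 0; 0.005 0 0.002 -0.0003 -0.004 0 0; 0.005 0 0.003 -0.0003 -0.004 0 0"

```text
time: 17.92
position: [599.6, 140.8, 13.7]
orientation: [-0.001, 0.751, 0.66, -0.001]
force: [-7.7, 1.7, 3.9]
opening: 11.8
```

```bash
python3 -c "
from h import *
loc();go(600,140.6,13.75,82.55)"
```

```text
t 17.92 pos [599.62 140.8   13.7 ] ang 82.56 F [-7.73  1.71  3.89] T [ 0.35  1.28 -0.05] op 11.8 q [ 0.05  0.57  1.6  -0.    0.97 -1.39]
nose x 133.6  y 0.13 | Fx -7.9 Fy 0.7 Fz 3.9 Tz -0.05
ROW -0.0002 0.0004 -0.0000 -0.0027 0.0007 0.0002
```

The steady 8 N or so while the tray keeps moving matches the ejector plus tray friction. It started near nose x = 130.5, so I expect the stop near 142.5.

Emit:
play_rows --series "0.005 0 0.001 -0.0001 -0.003 0 0; 0.005 0 0.002 -0.0002 -0.003 0 0; 0.005 0 0.003 -0.0002 -0.003 0 0; 0.005 0 0.004 -0.0002 -0.003 0 0"

```text
time: 18.25
position: [601.9, 140.6, 13.7]
orientation: [-0.001, 0.751, 0.66, -0.001]
force: [-8.4, 1.5, 4.4]
opening: 12.0
```

```bash
python3 -c "
from h import *
loc();go(600,140.6,13.75,82.55)"
```

```text
t 18.25 pos [601.86 140.56  13.67] ang 82.57 F [-8.37  1.49  4.36] T [ 0.41  1.2  -0.08] op 12.0 q [ 0.05  0.58  1.59 -0.    0.98 -1.39]
nose x 135.9  y 0.18 | Fx -8.5 Fy 0.4 Fz 4.4 Tz -0.08
ROW -0.0002 -0.0019 -0.0001 -0.0030 0.0009 0.0003
```

Emit:
play_rows --series "0.005 0 0.001 -0.0001 -0.003 0 0; 0.005 -0.0002 0.002 -0.0002 -0.003 0 0; 0.005 -0.0002 0.003 -0.0002 -0.003 0 0; 0.005 -0.0002 0.004 -0.0002 -0.003 0 0"

```text
time: 18.58
position: [604.1, 140.2, 13.7]
orientation: [-0.001, 0.751, 0.66, -0.001]
force: [-8.4, 1.5, 3.1]
opening: 11.9
```

```bash
python3 -c "
from h import *
loc()"
```

```text
t 18.58 pos [604.14 140.19  13.68] ang 82.57 F [-8.43  1.5   3.14] T [ 0.37  1.17 -0.05] op 11.9 q [ 0.05  0.58  1.59 -0.    0.98 -1.39]
nose x 138.2  y 0.10 | Fx -8.6 Fy 0.4 Fz 3.1 Tz -0.05
```

Emit:
play_rows --series "0.005 0 0.001 -0.0001 -0.003 0 0; 0.005 -0.0001 0.002 -0.0002 -0.003 0 0; 0.005 -0.0001 0.003 -0.0002 -0.003 0 0"

```text
time: 18.83
position: [605.5, 140.0, 13.7]
orientation: [-0.001, 0.751, 0.66, -0.001]
force: [-8.3, 1.8, 4.2]
opening: 11.7
```

```bash
python3 -c "
from h import *
loc()"
```

```text
t 18.83 pos [605.48 139.98  13.69] ang 82.56 F [-8.29  1.81  4.17] T [ 0.4   1.14 -0.08] op 11.7 q [ 0.05  0.58  1.58 -0.    0.98 -1.39]
nose x 139.6  y 0.07 | Fx -8.5 Fy 0.7 Fz 4.2 Tz -0.08
```

Emit:
play_rows --series "0.005 0 0.001 -0.0001 -0.003 0 0; 0.005 -0.0001 0.002 -0.0002 -0.003 0 0; 0.005 -0.0001 0.003 -0.0002 -0.003 0 0"

```text
time: 19.08
position: [606.9, 139.8, 13.7]
orientation: [-0.001, 0.751, 0.66, -0.002]
force: [-8.2, 0.7, 4.4]
opening: 12.1
```

```bash
python3 -c "
from h import *
loc()"
```

```text
t 19.08 pos [606.87 139.79  13.7 ] ang 82.56 F [-8.21  0.68  4.36] T [ 0.37  1.09 -0.06] op 12.1 q [ 0.05  0.58  1.58 -0.    0.98 -1.39]
nose x 141.0  y 0.06 | Fx -8.2 Fy -0.4 Fz 4.4 Tz -0.06
```

Emit:
play_rows --series "0.005 0 0.001 -0.0001 -0.003 0 0; 0.005 -0.0001 0.002 -0.0002 -0.003 0 0; 0.005 -0.0001 0.0025 -0.0002 -0.003 0 0"

```text
time: 19.33
position: [607.7, 139.6, 13.7]
orientation: [-0.001, 0.752, 0.66, -0.002]
force: [-9.1, 1.3, 4.6]
opening: 11.9
```

```bash
python3 -c "
from h import *
loc()"
```

```text
t 19.33 pos [607.7  139.62  13.69] ang 82.56 F [-9.07  1.34  4.62] T [ 0.47  1.3  -0.03] op 11.9 q [ 0.05  0.58  1.58 -0.    0.98 -1.39]
nose x 141.8  y -0.00 | Fx -9.2 Fy 0.2 Fz 4.6 Tz -0.03
```

Emit:
play_rows --series "0.005 0 0.001 -0.0001 -0.003 0 0; 0.005 0 0.002 -0.0002 -0.003 0 0; 0.005 0 0.0025 -0.0002 -0.003 0 0"

```text
time: 19.58
position: [607.7, 139.7, 13.7]
orientation: [-0.002, 0.751, 0.66, -0.002]
force: [-11.5, 1.9, 7.4]
opening: 11.6
```

```bash
python3 -c "
from h import *
loc()"
```

```text
t 19.58 pos [607.68 139.67  13.68] ang 82.56 F [-11.5    1.87   7.35] T [ 0.43  1.61 -0.  ] op 11.6 q [ 0.05  0.58  1.58 -0.    0.99 -1.39]
nose x 141.8  y 0.05 | Fx -11.6 Fy 0.4 Fz 7.4 Tz -0.00
```

Emit:
play_rows --series "0.005 0 0.001 -0.0002 -0.003 0 0; 0.005 0 0.002 -0.0003 -0.004 0 0; 0.005 0 0.003 -0.0003 -0.004 0 0; 0.005 0 0.003 -0.0003 -0.004 0 0"

```text
time: 19.92
position: [607.8, 139.7, 13.7]
orientation: [-0.002, 0.751, 0.66, -0.003]
force: [-12.0, 1.0, 6.6]
opening: 11.9
```

```bash
python3 -c "
from h import *
loc()"
```

```text
t 19.92 pos [607.76 139.72  13.66] ang 82.57 F [-12.     0.97   6.58] T [ 0.52  1.59 -0.03] op 11.9 q [ 0.05  0.59  1.57 -0.    0.99 -1.39]
nose x 141.9  y 0.11 | Fx -12.0 Fy -0.6 Fz 6.6 Tz -0.03
```

Firm stop: the force rises to 12 N with no motion, about 11.7 mm after the first ejector contact. I'll relax and release.

Emit:
play_rows --series "0.005 0 0 0 0 0 0; 0.005 0 0 0 0 0 0; 0.045 0 0 0 0 0 0; 0.045 0 0 0 0 0 0; 0.045 0 0 0 0 0 0"

```text
time: 20.33
position: [609.1, 139.5, 14.0]
orientation: [-0.001, 0.751, 0.66, -0.002]
force: [0.9, 0.0, 0.6]
opening: 27.3
```

Emit:
play_rows --series "0.045 0 0 0 0 0 0; 0.045 0 0 0 0 0 0"

```text
time: 20.5
position: [610.0, 139.3, 14.3]
orientation: [-0.001, 0.752, 0.66, -0.002]
force: [0.4, -0.2, -0.3]
opening: 40.4
```

```bash
python3 -c "
from h import *
loc()
cv2.imwrite('pics/w4.png',cv2.cvtColor(robot.snapshot('wrist'),cv2.COLOR_RGB2BGR))"
```

```text
t 20.5 pos [609.98 139.26  14.28] ang 82.55 F [ 0.37 -0.23 -0.25] T [ 0.06 -0.02 -0.01] op 40.4 q [ 0.05  0.59  1.57 -0.    0.99 -1.39]
nose x 144.1  y -0.06 | Fx 0.4 Fy -0.2 Fz -0.3 Tz -0.01
```

View pics/w4.png

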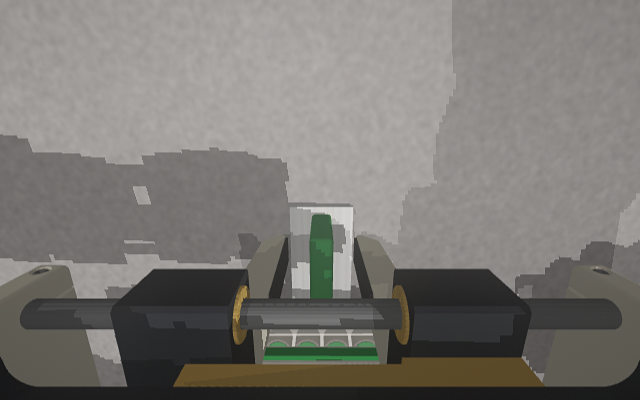

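The fingers are clear on both sides of the tab at (320,255), and the plate's front row shows at the mouth under the green stripe. Next I'll raise the arm.

Emit:
play_rows --series "0.045 0 0 -0.02 0 0 0; 0.045 0 -0.003 -0.05 0 0 0; 0.045 0 -0.01 -0.08 0 0 0; 0.045 0 -0.02 -0.11 0 0 0; 0.045 0 -0.02 -0.11 0 0 0"

```text
time: 20.97
position: [592.8, 142.6, 130.9]
orientation: [0.002, 0.751, 0.66, 0.002]
force: [0.4, -0.1, 1.0]
opening: 45.2
```

```bash
python3 -c "
from h import *
st();go(445,363,130,67)"
```

```text
t 20.97 pos [592.8  142.64 130.88] ang 82.58 F [ 0.38 -0.13  0.95] T [ 0.04 -0.02  0.06] op 45.2 q [ 0.05  0.43  1.51 -0.    1.2  -1.39]
ROW 0.1994 -0.1750 -0.0001 0.0060 -0.0010 0.2719
```

Emit:
play_rows --series "0 0.2 -0.175 0 0.006 0 0; 0 0.2 -0.175 0 0.006 0 0; 0 0.2 -0.175 0 0.006 0 0; 0 0.2 -0.175 0 0.006 0 0; 0 0.2 -0.175 0 0.006 0 0"

```text
time: 21.38
position: [475.1, 317.4, 128.6]
orientation: [0.0, 0.752, 0.66, 0.0]
force: [0.8, 0.3, 0.0]
opening: 15.7
```

```bash
python3 -c "
from h import *
st();go(445,363,130,82.5)"
```

```text
t 21.38 pos [475.07 317.45 128.62] ang 82.54 F [0.77 0.28 0.02] T [-0.   -0.03 -0.01] op 15.7 q [ 0.39  0.37  1.61  0.    1.16 -1.05]
ROW 0.0413 -0.0357 -0.0014 0.0005 -0.0004 0.0006
```

Emit:
play_rows --series "0 0.02 -0.018 -0.001 0 0 0; 0 0.035 -0.03 -0.001 0 0 0; 0 0.041 -0.036 -0.001 0 0 0; 0 0.041 -0.036 -0.001 0 0 0; 0 0.041 -0.036 -0.001 0 0 0"

```text
time: 21.8
position: [445.0, 362.4, 129.4]
orientation: [0.0, 0.751, 0.66, 0.0]
force: [0.3, -0.1, 1.4]
opening: 0.1
```

```bash
python3 -c "
from h import *
st()
p=robot.camera_params('wrist')
im=cv2.cvtColor(robot.snapshot('wrist'),cv2.COLOR_RGB2BGR);cv2.imwrite('pics/w5.png',im)
for s,c in comps(grn(im),100): print(s,c,ray('wrist',[c],22,p))
for n in('top','scene'): cv2.imwrite(f'pics/{n}5.png',cv2.cvtColor(robot.snapshot(n),cv2.COLOR_RGB2BGR))
t=cv2.imread('pics/top5.png');cv2.imwrite('pics/c7.png',cv2.resize(t[75:255,210:340],None,fx=3.3,fy=3.3,interpolation=cv2.INTER_CUBIC))"
```

```text
t 21.8 pos [444.99 362.4  129.41] ang 82.58 F [ 0.26 -0.07  1.42] T [ 0.04 -0.01 -0.02] op 0.1 q [ 0.49  0.37  1.6  -0.    1.17 -0.95]
(np.int32(308), np.int32(185), np.int32(31), np.int32(31), np.int32(738)) [323.3102981  200.09214092] [[444.69398851 364.67848653  22.        ]]
(np.int32(129), np.int32(337), np.int32(33), np.int32(27), np.int32(571)) [148.30823117 352.6882662 ] [[599.52019886 142.54426817  22.        ]]
```

View pics/w5.png

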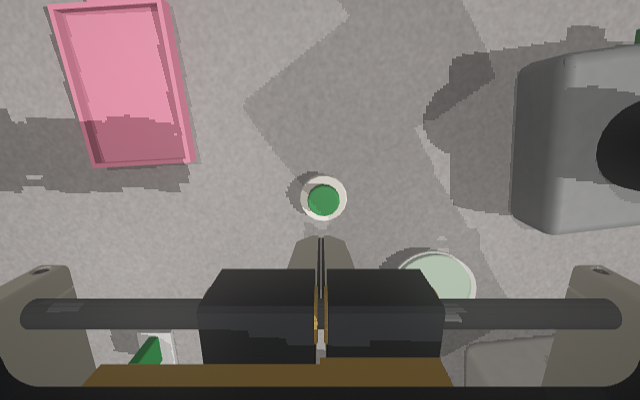

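View pics/c7.png

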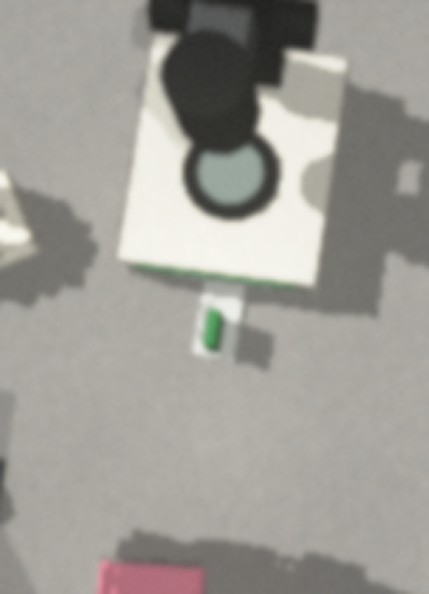

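The button is at wrist pixel (323,200), world (444.7, 364.7), and the fingers are closed. The top crop shows the tray inside with only its tongue and tab (213,327) outside. Next I'll descend.

Emit:
play_rows --series "0 0.002 0 0.025 0 0 0; 0 0.002 0 0.05 0 0 0; 0 0.002 0 0.075 0 0 0; 0 0.002 0 0.09 0 0 0; 0 0.002 0 0.09 0 0 0"

```text
time: 22.37
position: [444.6, 361.0, 35.9]
orientation: [-0.0, 0.753, 0.658, -0.003]
force: [-0.7, -0.2, -0.1]
opening: 0.2
```

```bash
python3 -c "
from h import *
st();go(444.7,364.7,16,82.55)"
```

```text
t 22.37 pos [444.6  360.97  35.88] ang 82.31 F [-0.65 -0.17 -0.13] T [0.02 0.04 0.  ] op 0.2 q [ 0.49  0.48  1.69 -0.    0.97 -0.95]
ROW 0.0038 -0.0003 0.0199 -0.0048 0.0041 -0.0042
```

Emit:
play_rows --series "0 0.004 0 0.004 -0.004 0.004 -0.004; 0 0.004 0 0.008 -0.004 0.004 -0.004; 0 0.004 0 0.01 -0.004 0.004 -0.004; 0 0.004 0 0.01 -0.004 0.004 -0.004"

```text
time: 22.7
position: [445.5, 365.0, 26.3]
orientation: [-0.0, 0.752, 0.66, 0.0]
force: [0.6, 0.6, 0.3]
opening: 0.4
```

```bash
python3 -c "
from h import *
st();go(444.7,364.7,16,82.55)"
```

```text
t 22.7 pos [445.53 364.96  26.25] ang 82.53 F [0.55 0.56 0.26] T [ 0.02 -0.01  0.04] op 0.4 q [ 0.49  0.5   1.7   0.    0.95 -0.95]
ROW -0.0004 -0.0008 0.0103 -0.0001 -0.0004 -0.0003
```

Emit:
play_rows --series "0 0 -0.001 0.003 0 0 0; 0 0 -0.001 0.006 0 0 0; 0 0 -0.001 0.009 0 0 0; 0 0 -0.001 0.0105 0 0 0; 0 0 -0.001 0.0105 0 0 0"

```text
time: 23.12
position: [445.2, 365.5, 16.4]
orientation: [0.0, 0.752, 0.66, 0.001]
force: [1.0, -0.0, 5.4]
opening: 0.2
```

```bash
python3 -c "
from h import *
st()"
```

```text
t 23.12 pos [445.19 365.5   16.38] ang 82.54 F [ 0.96 -0.02  5.36] T [ 0.05 -0.    0.01] op 0.2 q [ 0.49  0.51  1.71  0.    0.92 -0.95]
```

Emit:
play_rows --series "0 0 0 0.0008 0 0 0; 0 0 0 0.0012 0 0 0; 0 0 0 0.0012 0 0 0"

```text
time: 23.37
position: [445.2, 365.6, 16.2]
orientation: [0.0, 0.752, 0.66, 0.001]
force: [-2.6, -1.0, 9.8]
opening: 0.7
```

```bash
python3 -c "
from h import *
st()
im=cv2.cvtColor(robot.snapshot('wrist'),cv2.COLOR_RGB2BGR);cv2.imwrite('pics/w6.png',im)"
```

```text
t 23.37 pos [445.21 365.55  16.23] ang 82.56 F [-2.6  -0.95  9.79] T [-0.28  0.42  0.01] op 0.7 q [ 0.49  0.51  1.71  0.    0.92 -0.95]
```

View pics/w6.png

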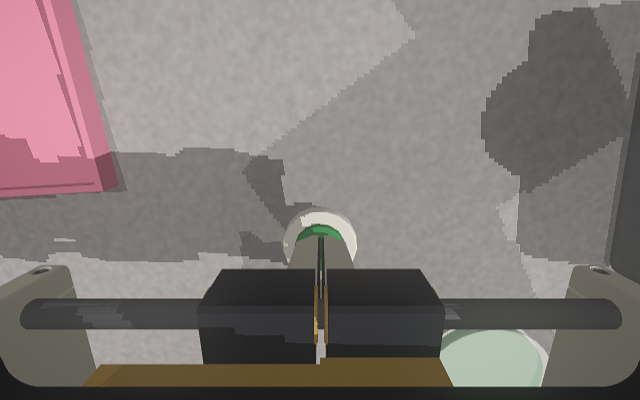

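The button has bottomed: 9.8 N with no further motion, z 16.2, fingertips on the green cap at (320,232). I'll raise the arm now.

Emit:
play_rows --series "0 0 0 -0.02 0 0 0; 0 0 0 -0.05 0 0 0; 0 0 0 -0.08 0 0 0; 0 0 0 -0.11 0 0 0; 0 0 0 -0.11 0 0 0"

```text
time: 23.83
position: [448.0, 367.3, 132.3]
orientation: [0.001, 0.751, 0.66, 0.006]
force: [0.9, -0.2, 0.6]
opening: 0.7
```

```bash
python3 -c "
from h import *
st()
for n in('top','scene','wrist'): cv2.imwrite(f'pics/{n}7.png',cv2.cvtColor(robot.snapshot(n),cv2.COLOR_RGB2BGR))
a=cv2.imread('pics/top7.png')
for s,c in comps(grn(a)):
  if s[1]>170: print(s,c.round(1))
p=robot.camera_params('top')
b=cv2.imread('pics/top0.png')
for i,(y0,y1,x0,x1) in enumerate([(120,170,150,225),(105,160,355,410),(150,185,445,490),(200,255,465,520),(170,205,150,190)]):
  print(i,cv2.absdiff(a[y0:y1,x0:x1],b[y0:y1,x0:x1]).mean())
cv2.imwrite('pics/c8.png',np.vstack([cv2.resize(a[75:255,140:340],None,fx=3.3,fy=3.3,interpolation=cv2.INTER_CUBIC)]))"
```

```text
t 23.83 pos [448.04 367.26 132.31] ang 82.58 F [ 0.93 -0.21  0.55] T [ 0.05 -0.05 -0.01] op 0.7 q [ 0.49  0.37  1.6   0.    1.16 -0.95]
(np.int32(523), np.int32(179), np.int32(12), np.int32(6), np.int32(24)) [528.2 181.4]
(np.int32(247), np.int32(305), np.int32(4), np.int32(12), np.int32(38)) [248.3 310.1]
0 9.672622222222222
1 10.946666666666667
2 9.422433862433863
3 11.240110192837465
4 13.931666666666667
```

View pics/c8.png

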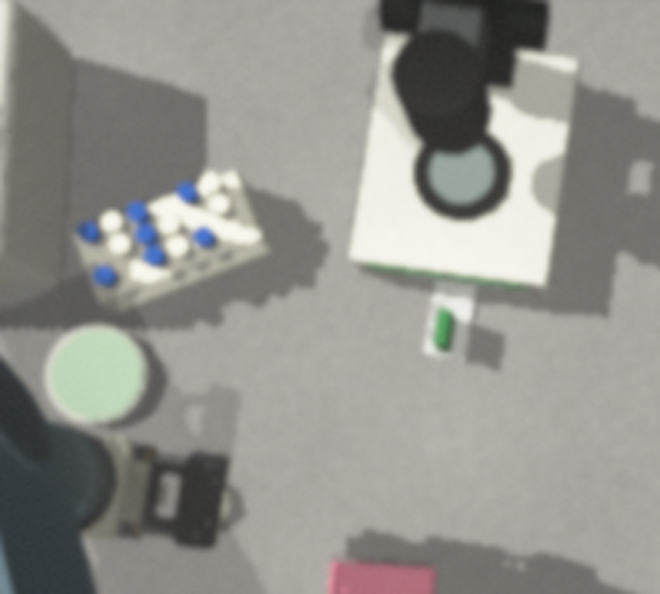

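View pics/scene7.png

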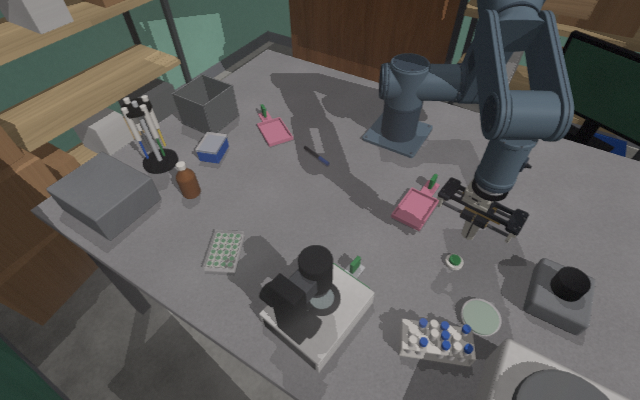

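```bash
python3 -c "
from h import *
print(ray('top',[(274.2,174.7)],42))
print(robot.job_done())"
```

```text
[[604.60946616 137.57653657  42.        ]]
the job is handed in; nothing more can be done
None
```

I slid the tray with its plate home in the bay, let go of it, pressed the start button to the bottom, and handed the job in at about 24 s of the 72 s. No verdict was reported.

- **Insertion:** I gripped the tray by its green tab and dragged it flat to the mouth. It went in along the station's axis with 2–5 N of drag. I felt no clear contact with the lead-ins or side walls, so I had no lateral correction to make.
- **Ejector and stop:** The ejector's resistance (8–10 N) began with the nose about 130.5 mm in. At about 141.8 mm the tray met a rigid stop. Two further pushes, up to 12 N, moved it no further. That is roughly 11.5 mm of ejector travel, and the tray origin is then about 73 mm inside the mouth.
- **Release and button:** The fingers opened with no force left on the tray. The button bottomed at z = 16.2 mm with 9.8 N and no further motion. The arm then lifted clear of everything.

The last pictures show only the tongue and tab outside the mouth. The button looked clear, and none of the bystanders had visibly moved; I compared them by eye. A pixel comparison gave nothing useful, because the picture brightness had changed overall.

- **Tab position:** The top camera put the tab at (604.6, 137.6). Where I released it was about (607.8, 139.7). The difference is 3–4 mm, against a 2 mm calibration and a hand-picked pixel.
- **Not checked:** The plate was seen in line at the mouth after release, but its height in the nest was not measured.

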